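# Load the locking ice bucket with freezer blocks

### The job

Get the ice bucket cold for service: slide its lock tab fully aside, press the button it covers so that the lid springs ajar, swing the lid up until it meets its stop, and put every white freezer block from the serving board and the table inside the bucket. Only when all are in, bring the lid down until it latches shut and slide the lock tab back over the button. Leave both wine glasses standing.

Things in the scene. Friction and masses are not known exactly. Their poses are not given: they have to be found in the camera images.
- bucket: round stainless ice bucket, fixed; origin at the centre of its underside, z up, front (-x side) facing roughly the robot. Rim 130 mm high, outer radius 95 mm; inside 83 to 88 mm radius, floor at z = 10 mm. A black console on its front (x -155 to -117, y -30 to +72, top z = 134 mm) carries the press button and the sliding lock. The shut lid's top is 140 mm above the table.
- bucket_lid (a joint): angle of the round lid, rad: 0 to 0.015 shut and latched, 1.6 against its stop (just past upright, its front edge then 340 mm above the table). Hinged at the bucket's far (+x) side; the front edge rises. Pressing the button makes it spring ajar (about 0.5); then its stiff hinge (1 to 3 N at the bar) keeps it where it is left. Pushed fully down (6 to 15 N on the bar) it latches at 0; not latched, it springs up again.
- lid_hinge (a point): point on the lid's hinge line, 98 mm behind the bucket's axis and 132 mm above the table; turns with the lid (y axis = hinge line = bucket's y)
- lid_bar (a point): middle of the lid's bar handle: round steel bar 12 mm thick, 84 mm long, parallel to the hinge line, on a post at each end, 32 mm clear between bar and lid. From the hinge it lies at x = -173, z = +46 mm with the lid shut (178 mm above the table) and swings on a 179 mm arc about the hinge. The lid reaches 21 mm beyond the bar towards its front edge.
- push_button (a joint): travel of the round steel press button on the console, m: 0 up, 0.006 fully down (downwards; spring, about 5 N at full travel); the latch lets the lid go at about 0.0045
- button_top (a point): centre of the button's top face, 26 mm across, 143 mm above the table at bucket x = -136 mm, y = 0; reachable only when the lock tab is off it
- lock_tab (a joint): position of the grey sliding lock tab, m: 0 = locked (its plate, 36 mm wide, lies over the button and stops a finger from pressing it), 0.040 = slid fully aside along the bucket's +y; moves with about 1.5 to 2 N and stays where it is left
- tab_fin (a point): centre of the top edge of the tab's upright thumb fin, 30 mm long along the bucket's x, 12 mm thick along its y, standing 25 mm above the tab's plate; top edge 176 mm above the table
- serving_board: round wooden serving board, 300 mm across, 18 mm thick, fixed; origin at the centre of its underside
- block1: hard-shell freezer block, a flat white plastic slab 70 x 45 x 22 mm (x, y, z) of about 70 g that does not roll; origin in the middle of its underside, x along its length. None when it is not there this time. At first lying flat on the serving board.
- block2: hard-shell freezer block, a flat white plastic slab 70 x 45 x 22 mm (x, y, z) of about 70 g that does not roll; origin in the middle of its underside, x along its length. None when it is not there this time. At first lying flat on the serving board.
- block3: hard-shell freezer block, a flat white plastic slab 70 x 45 x 22 mm (x, y, z) of about 70 g that does not roll; origin in the middle of its underside, x along its length. None when it is not there this time. At first lying flat on the serving board.
- block4: hard-shell freezer block, a flat white plastic slab 70 x 45 x 22 mm (x, y, z) of about 70 g that does not roll; origin in the middle of its underside, x along its length. None when it is not there this time. At first lying flat on the table.
- block5: hard-shell freezer block, a flat white plastic slab 70 x 45 x 22 mm (x, y, z) of about 70 g that does not roll; origin in the middle of its underside, x along its length. None when it is not there this time. At first lying flat on the table.
- wine_glass1: stemless wine glass, 89 mm across, 105 mm high, standing at the back; origin at the centre of its underside
- wine_glass2: the other stemless wine glass, the same
- corkscrew: folded waiter's corkscrew, 110 x 22 x 19 mm, lying on the table between the blocks; origin at its underside; not part of the job

How it is judged:
By the outcome, as a careful person would: the job done as asked, in the order asked, and still so for the second after the job is handed in, with the robot touching nothing.
Of block1, block2, block3, block4, block5 only 3 to 5 are there at a start; the rules pass over those that are not, and their reading is None.
At some moment in a run one of block1, block2, block3, block4, block5 may be knocked a few centimetres aside while the robot is not near it.
Once in a run the grip may slacken for a moment while it holds something.
It also fails if it takes over 210 s, if anything falls off the work surface, if the arm or the gripper's body presses on something with over 40 N, if the wrist force passes 120 N, or if a joint passes its speed limit or range.

### The arm

A 6-joint arm with a two-finger parallel gripper is mounted at the origin on the work surface. World frame = base frame: x ahead of the robot, y to its left, z up, the work surface at z = 0. Lengths are in m, angles in rad, forces in N, time in s.
With the tool pointing down it reaches from about 0.3 to 0.875 m from the base axis. Payload 6.4 kg.
Tool frame: the origin (TCP) lies midway between the tips of the shut fingers; the grasp point (between the pads) lies 19 mm behind it (ctrl.hold_point_z is the distance from the TCP to the grasp point, in m); z points along the fingers, y is the line along which they close (so a half turn about z gives the same grasp; the last joint's range is limited). The gripper opens to 85 mm and grips with 20 to 120 N. Pads are 22 mm wide; open, the fingers measure 114 mm over their backs; the gripper's body (76 mm by 85 mm) begins 54 mm behind the grasp point. The pads swing forward as they close: fully open they stand 13 mm farther back than shut.
Start: joints at [-1.379, 0.181, 1.607, -0, 1.354, -0.206], TCP at [0.223, -0.53, 0.231] pointing down, gripper open.
Joint ranges: [-2.99, 2.99], [-0.89, 2.07], [0.3, 2.58], [-1.14, 4.28], [0, 2.63], [-3.12, 3.12]. Speed limits (rad/s): [2.57, 2.57, 3.01, 3.14, 3.14, 3.14].

### API

Orientations are given as a unit quaternion [w, x, y, z].
In Python, from bench import ctrl gives the robot as it stands.
- The arm moves only by the tool carry_out, never from a script. Its argument "plan" is text: rows parted by semicolons, each of 6 numbers parted by spaces: the shift along the tool's x, y, z as a fraction of full scale, then the turn, a rotation vector about the tool's x, y, z as a fraction of full scale. A call has exactly 8 rows; each row shifts and turns the commanded pose from where the row before left it, along the tool's axes as they then stand; what a row does not reach is not made up. Full scale, the value 1, is 40 mm for a shift and 0.1 rad for a turn. A row lasts 1/12 s, in which the tool goes at most 41.7 mm and 7.16 degrees, less where a joint would pass 70% of its speed; a pose out of reach is approached as far as the arm can. A call with a number of a shift or a turn outside -1 to 1 is refused whole. A call with a gripper value outside its range is refused whole. "claw" is the gripper's target within -1 to 1 (shut at 1, half-way at 0, fully open at -1), set as the call begins (left out, the last holds). The fingers move at their own pace and stop on an object; the grip force is fixed at half the most. Time passes only in rows, so rows that do not move let the fingers close, or fill a call up. It gives the time, the measured TCP pose, the force, the opening and the grip force at its end, in the units of the state.
- ctrl.get_obs(): the state, without advancing time (a new reading comes with each control period).
- ctrl.camera(name): name is "scene" or "top" or "wrist"; returns a dict with "pixels" (480x640x3 uint8, red, green, blue), "mtx" (3x3 intrinsics, pixels), "R" (3x3) and "t" (3): a world point X has camera coordinates R X + t. Camera axes: x right, y down, z forward; pixel columns grow to the right and rows downward; lengths in m; the calibration is good to about 2 mm. The wrist camera is an equidistant fisheye: a pixel r from the principal point sees the ray r / f radians off the axis. A picture is of the moment at which its call begins. There is no depth.
- ctrl.hand_in(): hands the job in; it is judged then, once.
The state is a dict: "time_s": time; "q": joint angles; "dq": joint speeds; "joint_efforts": joint torques, N m; "eef_pos": TCP position; "eef_rot": TCP orientation; "wrist_force": force on the tool from outside, world axes, zero at the start; "torque": the same for the moment, N m; "opening": opening from 0.0 (shut) to 1.0 (fully open); "grasp_force": force on a finger pad.
Only numpy, scipy, OpenCV 4.12 (cv2) and the standard library are available. Lean on these libraries where they do the work, as an engineer would, in place of code of your own. Each camera call takes 0.05 s, during which the arm holds its last target. There are 200 camera calls.

## Working session

There is one attempt and no reset: what is moved stays moved. The work goes in short steps, Python scripts to look and compute and a tool call to move; the robot and the scene stay as the last step left them, time stands still between calls to the robot, and variables do not carry over. Pictures are saved under pics/ and viewed, at most 14 in all, crops included, and the job is handed in when it is done.

Besides the shell and the picture viewer there is one more tool, called after "Emit:" by a JSON object that holds its "fn" and its "kwargs". carry_out: Moves the arm, as the interface text tells. Shift numbers are shares of 40 mm and turn numbers shares of 0.1 rad, none past 1 either way. Its arguments: {"type":"object","properties":{"plan":{"type":"string"},"claw":{"type":"number"}},"required":["plan"]}

```bash
mkdir -p pics; ls; python3 - <<'E'
from bench import ctrl
import cv2
for n in ["scene","top"]:
    c=ctrl.camera(n); cv2.imwrite(f"pics/{n}0.png",c["pixels"][:,:,::-1]); print(n,c["mtx"].tolist(),c["R"].tolist(),c["t"].tolist())
o=ctrl.get_obs();print(o)
E
```

```text
pics
scene [[602.455428859624, 0.0, 320.3658978349293], [0.0, 602.455428859624, 247.9135226830327], [0.0, 0.0, 1.0]] [[0.1726673496138532, 0.9849242196480803, -0.010500853677101702], [0.8491308890369618, -0.15424716610022016, -0.5051579406812788], [-0.49916201744586564, 0.07830768353534402, -0.8629630276197827]] [-0.11739585077866613, -0.4270020273615949, 1.5614498343501966]
top [[453.33382526042084, 0.0, 321.9746914314934], [0.0, 453.33382526042084, 241.60854379326034], [0.0, 0.0, 1.0]] [[0.007192565117013537, -0.9999088596421118, -0.01142538473089853], [-0.9985864595443605, -0.006580393444882785, -0.05274259414144878], [0.05266260363575431, 0.011788589030162723, -0.9985427779254032]] [0.0310099563330787, 0.565856210968511, 1.1193680859402626]
{'time_s': 0.1, 'q': array([-1.37930747e+00,  1.81466910e-01,  1.60788462e+00,  1.53792029e-05,
        1.35380095e+00, -2.06320291e-01]), 'dq': array([-0.00085572, -0.00081083, -0.00260141,  0.00045131, -0.00200064,
        0.00069761]), 'joint_efforts': array([ 7.24385682e-04, -4.45876408e+01, -3.52235985e+01, -1.85338490e-04,
        4.17193995e-03, -1.34900662e-05]), 'eef_pos': array([ 0.22267053, -0.52960995,  0.23048546]), 'eef_rot': array([-7.79832262e-04,  9.80283648e-01,  1.97593932e-01,  1.32913054e-05]), 'wrist_force': array([-0.23480142,  0.35348876,  0.57413204]), 'torque': array([0.00073068, 0.00362315, 0.00369102]), 'grasp_force': 0.0, 'opening': 1.0006877969926913}
```

View pics/scene0.png

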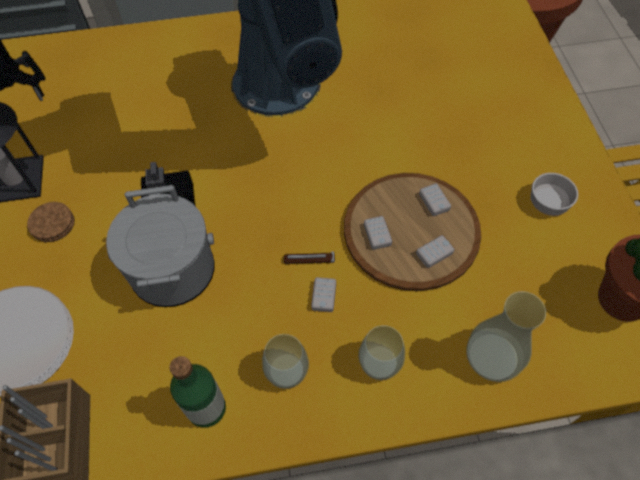

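View pics/top0.png

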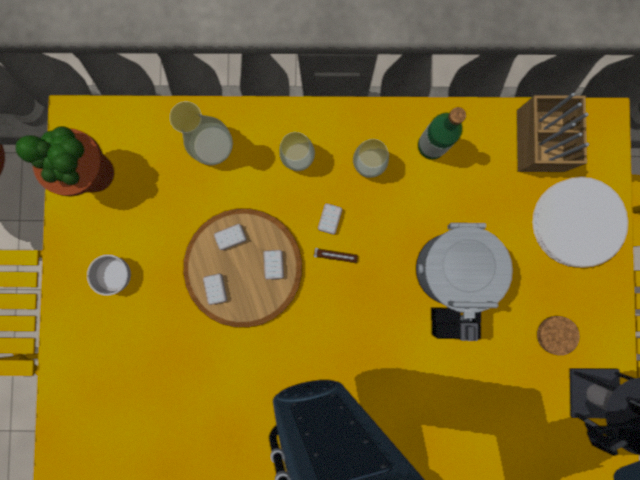

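The two pictures show four blocks. In the top view, three are on the board at (230,237), (273,265) and (215,290), and one is on the table at (330,219). The corkscrew is at (336,256), the glasses at (297,152) and (371,158), and the bucket at about (466,268) with its console at (457,323) and the tab near (470,325).

```bash
cat > h.py <<'E'
from bench import ctrl
import cv2, numpy as np
from scipy.spatial.transform import Rotation as Ro
def back(c,uv,z):
    d=c["R"].T@np.linalg.solve(c["mtx"],[uv[0],uv[1],1.]); o=-c["R"].T@c["t"]
    return o+d*(z-o[2])/d[2]
def proj(c,X):
    p=c["mtx"]@(c["R"]@np.asarray(X,float)+c["t"]); return p[:2]/p[2]
def blocks(c,ztops=((0,),)):
    hsv=cv2.cvtColor(c["pixels"],cv2.COLOR_RGB2HSV)
    m=((hsv[...,1]<60)&(hsv[...,2]>120)).astype(np.uint8)
    n,l,s,ce=cv2.connectedComponentsWithStats(m)
    out=[]
    for i in range(1,n):
        if 150<s[i,4]<1500:
            out.append((ce[i],s[i,4],cv2.minAreaRect(np.argwhere(l==i)[:,::-1].astype(np.float32))))
    return out
def tcp():
    o=ctrl.get_obs(); w,x,y,z=o["eef_rot"]; return o["eef_pos"],Ro.from_quat([x,y,z,w])
def go(pos,yaw=None):
    """shift in tool axes (units of 40mm) and yaw turn about tool z (units 0.1) to reach pos with tool y at world angle yaw"""
    p,R=tcp(); s=R.inv().apply(np.asarray(pos)-p)/.04
    print("shift units",s.round(2), "rpy err", (R.as_matrix()[:,2]).round(3))
    if yaw is not None:
        yv=R.as_matrix()[:,1]; a=np.arctan2(yv[1],yv[0]); d=(yaw-a+np.pi/2)%np.pi-np.pi/2
        print("tool z turn units",(-d/.1).round(2),"now yaw",a.round(3))
E
python3 - <<'E'
from h import *
c=ctrl.camera("top")
for ce,a,r in blocks(c):
    P=back(c,ce,.03)
    b=cv2.boxPoints(r); B=np.array([back(c,q,.03)[:2] for q in b]); e=[B[1]-B[0],B[2]-B[1]]; e=max(e,key=np.linalg.norm)
    print(ce.round(),a,P.round(3),np.linalg.norm(B[1]-B[0]).round(3),np.linalg.norm(B[2]-B[1]).round(3),np.arctan2(e[1],e[0]).round(2))
for n,uv,z in [("glass1",(297,152),.05),("glass2",(371,158),.05)]: print(n,back(c,uv,z))
a=cv2.resize(c["pixels"][205:355,400:530],None,fx=4,fy=4,interpolation=cv2.INTER_CUBIC)
cv2.imwrite("pics/topb.png",a[:,:,::-1])
E
```

```text
[377.  24.] 1114 [ 1.118 -0.101  0.03 ] 0.122 0.114 -1.52
[74. 65.] 384 [1.009 0.667 0.03 ] 0.039 0.145 -2.19
[150.  67.] 678 [1.006 0.473 0.03 ] 0.06 0.141 -2.31
[224.  67.] 915 [1.006 0.285 0.03 ] 0.114 0.08 -1.57
[290.  69.] 567 [1.    0.118 0.03 ] 0.054 0.128 -2.67
[382.  67.] 414 [ 1.005 -0.114  0.03 ] 0.104 0.045 -0.58
[447.  68.] 863 [ 1.005 -0.276  0.03 ] 0.11 0.08 -1.57
[523.  67.] 646 [ 1.006 -0.466  0.03 ] 0.141 0.056 -0.87
[601.  66.] 319 [ 1.009 -0.661  0.03 ] 0.144 0.033 -0.97
[212. 145.] 961 [0.806 0.313 0.03 ] 0.088 0.086 -1.24
[299. 161.] 221 [0.767 0.094 0.03 ] 0.062 0.038 -1.27
[367. 167.] 221 [ 0.752 -0.076  0.03 ] 0.038 0.063 -1.88
[330. 218.] 465 [0.622 0.016 0.03 ] 0.067 0.043 -0.28
[ 12. 241.] 430 [0.562 0.807 0.03 ] 0.067 0.083 -1.56
[229. 236.] 487 [0.576 0.265 0.03 ] 0.069 0.044 -1.18
[273. 264.] 493 [0.509 0.156 0.03 ] 0.069 0.045 0.01
[112. 275.] 761 [0.479 0.552 0.03 ] 0.097 0.096 -1.56
[ 22. 301.] 956 [0.413 0.774 0.03 ] 0.1 0.211 -3.1
[214. 289.] 496 [0.447 0.301 0.03 ] 0.044 0.07 -2.91
glass1 [0.78346012 0.09733562 0.05      ]
glass2 [ 0.76938677 -0.08396339  0.05      ]
```

View pics/topb.png

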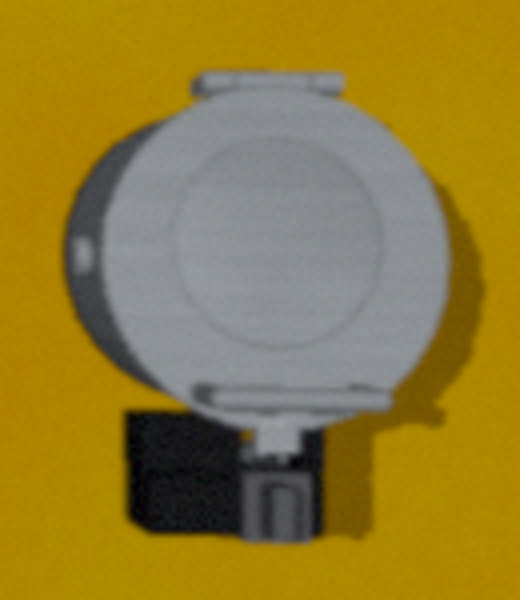

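The crop shows the lid circle centred near (469,270), the bar centre near (474,304), the hinge near (467,225), and the fin on the tab near (470,333).

```bash
python3 - <<'E'
from h import *
c=ctrl.camera("top")
f=lambda u,v,z:back(c,(400+u/4-.4,205+v/4-.4),z)
for n,u,v,z in [("lid",277,259,.14),("barL",195,398,.18),("barR",393,398,.18),("hinL",195,84,.132),("hinR",343,80,.132),("fin",281,512,.176),("consL",126,412,.134),("consFL",140,532,.134),("consR",322,432,.134)]: print(n,f(u,v,z).round(4))
s=ctrl.camera("scene")
a=cv2.resize(s["pixels"][150:310,90:230],None,fx=4,fy=4,interpolation=cv2.INTER_CUBIC)
cv2.imwrite("pics/scb.png",a[:,:,::-1])
w=ctrl.camera("wrist");cv2.imwrite("pics/w0.png",w["pixels"][:,:,::-1])
p,R=tcp();T=w["R"].T;print(w["mtx"].tolist(),"cam in tool",R.inv().apply(-T@w["t"]-p), (R.inv().as_matrix()@T).round(3).tolist())
E
```

```text
lid [ 0.4998 -0.2918  0.14  ]
barL [ 0.4263 -0.2354  0.18  ]
barR [ 0.4271 -0.3397  0.18  ]
hinL [ 0.5973 -0.2495  0.132 ]
hinR [ 0.6    -0.3321  0.132 ]
fin [ 0.3663 -0.2814  0.176 ]
consL [ 0.4145 -0.2095  0.134 ]
consFL [ 0.3487 -0.2168  0.134 ]
consR [ 0.4044 -0.3175  0.134 ]
[[371.64829954431775, 0.0, 319.0859031039601], [0.0, 371.64829954431775, 239.1472016303178], [0.0, 0.0, 1.0]] cam in tool [ 0.06586703 -0.00055852 -0.14176809] [[0.0, -0.965, -0.263], [1.0, 0.0, -0.001], [0.001, -0.263, 0.965]]
```

View pics/scb.png

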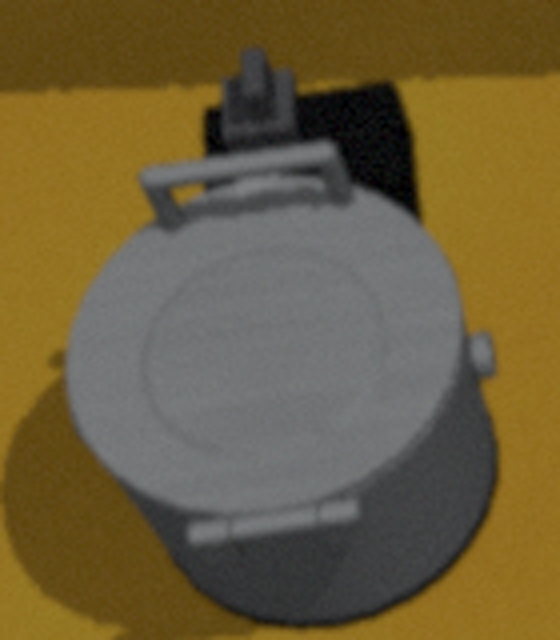

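The scene crop shows the fin at zoomed (254,50-75) on the tab at (225-297), in front of the bar. I'll check this against a projected model.

```bash
python3 - <<'E'
from h import *
c=ctrl.camera("top");s=ctrl.camera("scene")
from scipy.optimize import least_squares
# obs: bucket-frame pts with zoomed pixels
top=[((-75,52,178),195,398),((-75,-42,178),393,398),((98,0,132),269,82),((0,0,140),277,259),((-155,72,134),128,528)]
sc=[((-75,42,178),330,145),((-75,-42,178),145,175),((98,38,132),358,510),((98,-38,132),190,530)]
top[0]=((-75,42,178),197,398)
def P(p,X): 
    cs,sn=np.cos(p[2]),np.sin(p[2]); x,y,z=np.array(X)/1000; return [p[0]+cs*x-sn*y,p[1]+sn*x+cs*y,z]
def r(p):
    o=[]
    for X,u,v in top: o+=list(proj(c,P(p,X))-[400+u/4-.4,205+v/4-.4])
    for X,u,v in sc: o+=list(proj(s,P(p,X))-[90+u/4-.4,150+v/4-.4])
    return o
f=least_squares(r,[.5,-.29,0],loss="soft_l1"); print(f.x.round(4),np.round(r(f.x),1))
for X in [(-121,0,176),(-136,0,176),(-151,0,176),(-136,18,151),(-136,-18,151)]:
    print(X,(proj(c,P(f.x,X))-[399.6,204.6])*4,(proj(s,P(f.x,X))-[89.6,149.6])*4,np.round(P(f.x,X),4))
E
```

```text
[ 0.5004 -0.2904 -0.0206] [ 4.6 -0.1 -4.6  1.1  0.7  0.1 -0.7 -0.3  2.3  1.8  0.3  2.2  3.1  0.3
 -0.7 -0.2  0.4  0.5]
(-121, 0, 176) [292.98292398 487.10688647] [244.46536264  92.83342587] [ 0.3795 -0.2879  0.176 ]
(-136, 0, 176) [292.68830134 515.68500516] [244.12614175  69.14613926] [ 0.3645 -0.2876  0.176 ]
(-151, 0, 176) [292.3931955  544.30999398] [243.79112257  45.75225204] [ 0.3495 -0.2872  0.176 ]
(-136, 18, 151) [244.64471089 507.80412699] [292.15781964  95.11966863] [ 0.3648 -0.2696  0.151 ]
(-136, -18, 151) [311.2068529  509.77737079] [220.935882   104.20034846] [ 0.3641 -0.3055  0.151 ]
```

Emit:
{"fn": "carry_out", "kwargs": {"plan": "0 0 0 0 0 0.84; 0 0 0 0 0 0.84; 0 0 0 0 0 0.84; 0 0 0 0 0 0.84; 0 0 0 0 0 0.84; 0.42 -0.78 0 0 0 0; 0.42 -0.78 0 0 0 0; 0.42 -0.78 0 0 0 0", "claw": -0.3}}

```text
time_s: 1.07
eef_pos: [0.2753, -0.4367, 0.231]
eef_rot: [-0.0, 1.0, -0.012, 0.0]
wrist_force: [0.5, 0.5, 0.6]
opening: 0.652
grasp_force: 0.0
```

Emit:
{"fn": "carry_out", "kwargs": {"plan": "0.42 -0.78 0 0 0 0; 0.42 -0.78 0 0 0 0; 0.42 -0.78 0 0 0 0; 0.42 -0.78 0 0 0 0; 0.42 -0.78 0 0 0 0; 0 0 0 0 0 0; 0 0 0 0 0 0; 0 0 0 0 0 0"}}

```text
time_s: 1.73
eef_pos: [0.3627, -0.2839, 0.2315]
eef_rot: [0.0, 1.0, -0.011, 0.0]
wrist_force: [0.2, -0.5, -0.7]
opening: 0.651
grasp_force: 0.0
```

```bash
python3 - <<'E'
from h import *
print(tcp()[0]); go([.363,-.282,.158],1.55)
w=ctrl.camera("wrist");cv2.imwrite("pics/w1.png",w["pixels"][:,:,::-1])
E
```

```text
[ 0.36273864 -0.28385673  0.23153823]
shift units [ 0.01 -0.05  1.84] rpy err [ 0.    -0.001 -1.   ]
tool z turn units -0.01 now yaw -1.592
```

View pics/w1.png

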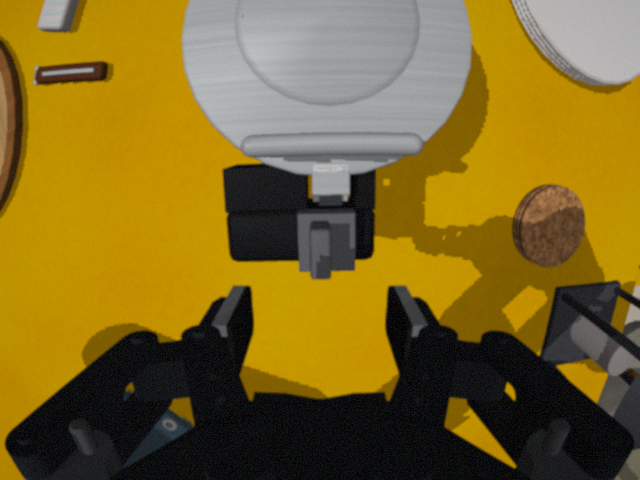

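The wrist view shows the tab at (298-355, 210-272), with the fin's top edge running from about (319,225) to (320,277), well centred between the fingers at (320, 300). I'll locate it from that ray.

```bash
cat >> h.py <<'E'
def wback(c,uv,z):
    d=(np.array(uv,float)-c["mtx"][:2,2])/c["mtx"][0,0]; r=np.linalg.norm(d)+1e-12
    v=c["R"].T@np.array([*(np.sin(r)*d/r),np.cos(r)]); o=-c["R"].T@c["t"]
    return o+v*(z-o[2])/v[2]
E
python3 - <<'E'
from h import *
w=ctrl.camera("wrist")
for n,u,v,z in [("finF",320,277,.176),("finB",318,225,.176),("plateL",298,211,.151),("plateR",355,211,.151),("plateFR",356,271,.151),("barL",243,144,.178),("barR",421,143,.178)]: print(n,wback(w,(u,v),z).round(4))
E
```

```text
finF [ 0.3521 -0.2843  0.176 ]
finB [ 0.3824 -0.2839  0.176 ]
plateL [ 0.3857 -0.2717  0.151 ]
plateR [ 0.3849 -0.3065  0.151 ]
plateFR [ 0.346  -0.3072  0.151 ]
barL [ 0.4278 -0.2454  0.178 ]
barR [ 0.4268 -0.3398  0.178 ]
```

Emit:
{"fn": "carry_out", "kwargs": {"plan": "0.1 0 0.6 0 0 0; 0 0 0.6 0 0 0; 0 0 0.4 0 0 0; 0 0 0.2 0 0 0; 0 0 0 0 0 0; 0 0 0 0 0 0; 0 0 0 0 0 0; 0 0 0 0 0 0"}}

```text
time_s: 2.5
eef_pos: [0.3672, -0.2847, 0.1606]
eef_rot: [0.001, 1.0, -0.011, 0.001]
wrist_force: [0.5, -0.6, 0.3]
opening: 0.649
grasp_force: 0.0
```

Emit:
{"fn": "carry_out", "kwargs": {"plan": "0 0 0 0 0 0; 0 0 0 0 0 0; 0 0 0 0 0 0; 0 0 0 0 0 0; 0 0 0 0 0 0; 0 0 0 0 0 0; 0 0 0 0 0 0; 0 0 0 0 0 0", "claw": 1}}

```text
time_s: 3.17
eef_pos: [0.3669, -0.2839, 0.1598]
eef_rot: [0.0, 1.0, -0.011, 0.0]
wrist_force: [-2.2, 1.0, 6.1]
opening: 0.123
grasp_force: 59.9
```

Emit:
{"fn": "carry_out", "kwargs": {"plan": "0 -0.15 0 0 0 0; 0 -0.15 0 0 0 0; 0 -0.15 0 0 0 0; 0 -0.15 0 0 0 0; 0 -0.15 0 0 0 0; 0 -0.15 0 0 0 0; 0 -0.1 0 0 0 0; 0 0 0 0 0 0"}}

```text
time_s: 3.83
eef_pos: [0.367, -0.2474, 0.1599]
eef_rot: [0.005, 1.0, -0.011, -0.0]
wrist_force: [-4.9, -17.8, -5.2]
opening: 0.121
grasp_force: 59.4
```

Emit:
{"fn": "carry_out", "kwargs": {"plan": "0 -0.05 0 0 0 0; 0 0 0 0 0 0; 0 0 0 0 0 0; 0 0 0 0 0 0; 0 0 0 0 0 0; 0 0 0 0 0 0; 0 0 0 0 0 0; 0 0 0 0 0 0"}}

```text
time_s: 4.5
eef_pos: [0.3671, -0.2473, 0.1599]
eef_rot: [0.006, 1.0, -0.011, -0.0]
wrist_force: [-5.1, -24.6, -8.5]
opening: 0.122
grasp_force: 59.1
```

```bash
python3 - <<'E'
from h import *
print(tcp()[0])
w=ctrl.camera("wrist");cv2.imwrite("pics/w2.png",w["pixels"][:,:,::-1])
E
```

```text
[ 0.36705169 -0.24728034  0.15992643]
```

View pics/w2.png

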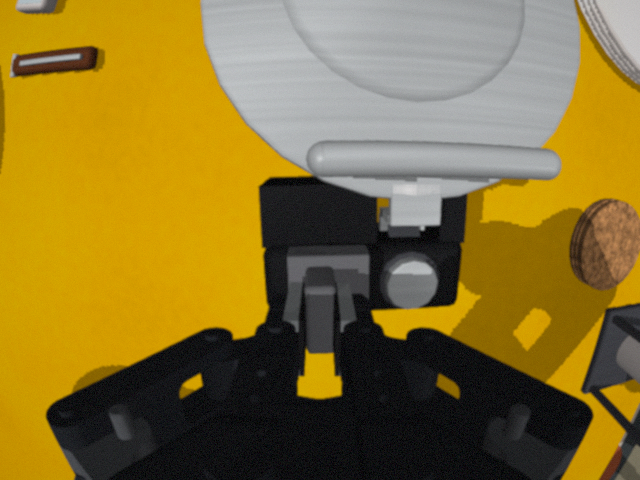

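The view shows the tab aside with its plate at (287-370, 250), and the button exposed at (411,280). I'll measure the tab's travel and the button position.

```bash
python3 - <<'E'
from h import *
w=ctrl.camera("wrist")
for n,u,v,z in [("pL",287,250,.151),("pR",370,250,.151),("btn",411,280,.143),("btnL",383,280,.143),("btnR",438,280,.143),("barL",307,158,.178),("barR",560,163,.178)]: print(n,wback(w,(u,v),z).round(4))
E
```

```text
pL [ 0.3872 -0.2339  0.151 ]
pR [ 0.3863 -0.2693  0.151 ]
btn [ 0.3685 -0.2904  0.143 ]
btnL [ 0.3691 -0.2769  0.143 ]
btnR [ 0.3679 -0.304   0.143 ]
barL [ 0.427  -0.2441  0.178 ]
barR [ 0.4273 -0.3417  0.178 ]
```

Emit:
{"fn": "carry_out", "kwargs": {"plan": "0 0 0 0 0 0; 0 0 0 0 0 0; 0 0 0 0 0 0; 0 0 0 0 0 0; 0 0 -0.5 0 0 0; 0 0 -0.5 0 0 0; 0 0 -0.5 0 0 0; 0 0 0 0 0 0", "claw": -0.3}}

```text
time_s: 5.27
eef_pos: [0.3693, -0.2428, 0.2231]
eef_rot: [0.002, 1.0, -0.011, 0.002]
wrist_force: [0.3, -1.0, 1.3]
opening: 0.648
grasp_force: 0.0
```

Emit:
{"fn": "carry_out", "kwargs": {"plan": "0 0.6 0 0 0 0; 0 0.6 0 0 0 0; 0.15 0 0 0 0 0; 0 0 0 0 0.7 0; 0 0 0 0 0.7 0; 0 0 0 0 0.6 0; 0 0 0 0 0 0; 0 0 0 0 0 0", "claw": 1}}

```text
time_s: 5.93
eef_pos: [0.372, -0.2892, 0.2187]
eef_rot: [0.001, 0.995, -0.012, 0.099]
wrist_force: [-0.5, 0.5, -0.3]
opening: 0.001
grasp_force: 0.0
```

```bash
python3 - <<'E'
from h import *
print(tcp()[0],ctrl.get_obs()["opening"]); go([.373,-.2905,.153])
w=ctrl.camera("wrist");cv2.imwrite("pics/w3.png",w["pixels"][:,:,::-1])
E
```

```text
[ 0.37196352 -0.28918105  0.2187413 ] 0.0009831738220221831
shift units [-0.3   0.03  1.62] rpy err [ 0.197 -0.004 -0.98 ]
```

Emit:
{"fn": "carry_out", "kwargs": {"plan": "-0.1 0.03 0.54 0 0 0; -0.1 0 0.54 0 0 0; -0.1 0 0.54 0 0 0; 0 0 0 0 0 0; 0 0 0 0 0 0; -0.01 0 0.06 0 0 0; -0.01 0 0.06 0 0 0; 0 0 0 0 0 0"}}

```text
time_s: 6.65
eef_pos: [0.3743, -0.2915, 0.1494]
eef_rot: [0.002, 0.995, -0.011, 0.1]
wrist_force: [0.5, 0.8, -1.4]
opening: 0.002
grasp_force: 0.0
```

Emit:
{"fn": "carry_out", "kwargs": {"plan": "-0.01 0 0.06 0 0 0; -0.01 0 0.06 0 0 0; 0 0 0 0 0 0; 0 0 0 0 0 0; -0.01 0 0.05 0 0 0; 0 0 0 0 0 0; 0 0 0 0 0 0; 0 0 0 0 0 0"}}

```text
time_s: 7.32
eef_pos: [0.3741, -0.2913, 0.1419]
eef_rot: [0.001, 0.995, -0.011, 0.1]
wrist_force: [0.5, -2.0, 3.4]
opening: 0.002
grasp_force: 1.3
```

Emit:
{"fn": "carry_out", "kwargs": {"plan": "-0.01 0 0.05 0 0 0; 0 0 0 0 0 0; -0.01 0 0.05 0 0 0; 0 0 0 0 0 0; 0 0 0 0 0 0; 0 0 0 0 0 0; 0 0 0 0 0 0; 0 0 0 0 0 0"}}

```text
time_s: 7.98
eef_pos: [0.3742, -0.2914, 0.1382]
eef_rot: [0.002, 0.995, -0.011, 0.1]
wrist_force: [-1.2, 0.2, 9.3]
opening: 0.0
grasp_force: 4.6
```

```bash
python3 - <<'E'
from h import *
w=ctrl.camera("wrist");s=ctrl.camera("scene")
cv2.imwrite("pics/m4.png",np.hstack([cv2.resize(w["pixels"],(400,300)),s["pixels"][100:400,0:400]])[:,:,::-1])
E
```

```text
(no output)
```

View pics/m4.png

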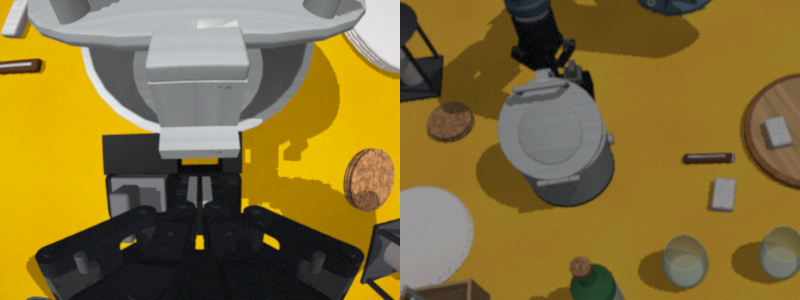

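The left half shows the lid ajar with its latch tongue hanging at the front. The right half, the scene view, agrees. Next I'll swing it up from the front edge, off to one side of the tongue.

Emit:
{"fn": "carry_out", "kwargs": {"plan": "0.11 0 -0.55 0 0 0; 0.11 0 -0.55 0 0 0; 0.11 0 -0.55 0 0 0; 0 -0.6 0 0 0 0; 0 -0.56 0 0 0 0; 0 0 0 0 0 0; 0.5 0 0.1 0 0 0; 0 0 0 0 0 0"}}

```text
time_s: 8.75
eef_pos: [0.3965, -0.2448, 0.2046]
eef_rot: [0.001, 0.995, -0.011, 0.1]
wrist_force: [0.2, -0.2, 0.0]
opening: 0.003
grasp_force: 0.0
```

```bash
python3 - <<'E'
from h import *
print(tcp()[0]); 
w=ctrl.camera("wrist");s=ctrl.camera("top")
cv2.imwrite("pics/m5.png",np.hstack([cv2.resize(w["pixels"],(400,300)),cv2.resize(s["pixels"][180:380,380:580],(300,300))])[:,:,::-1])
E
```

```text
[ 0.39647254 -0.2448187   0.20460543]
```

View pics/m5.png

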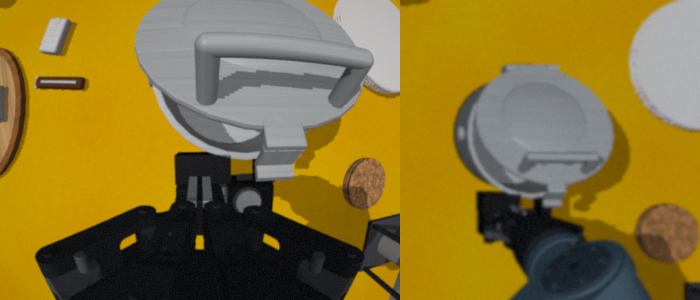

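The lid is ajar, with the fingertip in front of and below its left edge.

Emit:
{"fn": "carry_out", "kwargs": {"plan": "0.4 0 0.1 0 0 0; 0.4 0 0.1 0 0 0; 0.34 0 -0.3 0 0 0; 0.34 0 -0.31 0 0 0; 0.34 0 -0.31 0 0 0; 0.41 0 -0.18 0 0 0; 0.41 0 -0.18 0 0 0; 0.41 0 -0.18 0 0 0"}}

```text
time_s: 9.52
eef_pos: [0.5042, -0.2475, 0.2781]
eef_rot: [0.0, 0.995, -0.011, 0.099]
wrist_force: [-0.5, 0.7, -0.7]
opening: -0.002
grasp_force: 0.5
```

Emit:
{"fn": "carry_out", "kwargs": {"plan": "0.34 0 -0.04 0 0 0; 0.34 0 -0.04 0 0 0; 0.34 0 -0.04 0 0 0; 0.34 0 -0.04 0 0 0; 0.28 0 0.01 0 0 0; 0.28 0 0.01 0 0 0; 0.2 0 0.01 0 0 0; 0 0 0 0 0 0"}}

```text
time_s: 10.18
eef_pos: [0.5871, -0.2496, 0.2996]
eef_rot: [0.001, 0.995, -0.011, 0.099]
wrist_force: [0.5, 0.1, 0.6]
opening: 0.0
grasp_force: 0.0
```

Emit:
{"fn": "carry_out", "kwargs": {"plan": "0.1 0 0 0 0 0; 0.1 0 0 0 0 0; 0.1 0 0 0 0 0; 0 0 0 0 0 0; 0 0 0 0 0 0; 0 0 0 0 0 0; 0 0 0 0 0 0; 0 0 0 0 0 0"}}

```text
time_s: 10.85
eef_pos: [0.5964, -0.2497, 0.3019]
eef_rot: [0.001, 0.995, -0.011, 0.097]
wrist_force: [-10.4, -0.4, -1.5]
opening: -0.002
grasp_force: 4.7
```

```bash
python3 - <<'E'
from h import *
w=ctrl.camera("wrist");s=ctrl.camera("scene")
cv2.imwrite("pics/m6.png",np.hstack([cv2.resize(w["pixels"],(400,300)),s["pixels"][120:420,0:400]])[:,:,::-1])
E
```

```text
(no output)
```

View pics/m6.png

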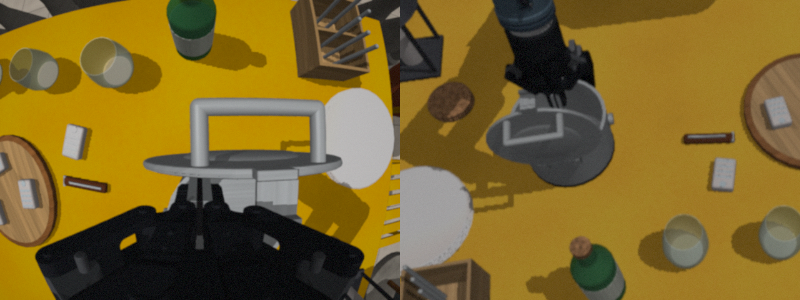

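The lid is upright and pressing back with 10 N, so it's on its stop. Next I'll back off, straighten the tool and go over to the board.

Emit:
{"fn": "carry_out", "kwargs": {"plan": "-0.8 0 -0.15 0 0 0; -0.8 0 -0.15 0 0 0; -0.4 0 0 0 -0.65 0; 0 0 0 0 -0.65 0; 0 0 0 0 -0.65 0; 0 -0.9 0.2 0 0 0; 0 -0.9 0.2 0 0 0; 0 -0.9 0.2 0 0 0", "claw": -0.9}}

```text
time_s: 11.62
eef_pos: [0.5207, -0.1392, 0.2747]
eef_rot: [0.0, 1.0, -0.012, 0.003]
wrist_force: [0.7, -0.2, 0.1]
opening: 0.947
grasp_force: 0.0
```

Emit:
{"fn": "carry_out", "kwargs": {"plan": "0 -0.9 0.2 0 0 0; 0 -0.9 0.2 0 0 0; 0 -0.9 0.2 0 0 0; 0 -0.9 0.2 0 0 0; 0 -0.9 0.2 0 0 0; 0 -0.9 0.2 0 0 0; 0 0 0 0 0 0; 0 0 0 0 0 0"}}

```text
time_s: 12.28
eef_pos: [0.5252, 0.0779, 0.2267]
eef_rot: [-0.0, 1.0, -0.009, 0.003]
wrist_force: [-0.4, -0.2, 0.3]
opening: 0.949
grasp_force: 0.0
```

```bash
cat >> h.py <<'E'
def look(name,sav=None):
    """blocks in view of camera: centre, long-axis angle at block top"""
    c=ctrl.camera(name); bk=wback if name=="wrist" else back
    for ce,a,r in blocks(c) if name=="top" else wb(c):
        B=bk(c,ce,.03)
        z=.040 if np.hypot(B[0]-.505,B[1]-.236)<.14 else .022
        B=np.array([bk(c,q,z)[:2] for q in cv2.boxPoints(r)]); e=[B[1]-B[0],B[2]-B[1]]; L=sorted(np.linalg.norm(q) for q in e); m=max(e,key=np.linalg.norm)
        if .03<L[0]<.07 and .055<L[1]<.1 and .3<B.mean(0)[0]<.9 and B.mean(0)[1]>-.15:
            print(name,"c",B.mean(0).round(4),"z",z,"L",np.round(L,3),"ang",((np.arctan2(m[1],m[0])+1.57)%3.1416-1.57).round(3))
    if sav: cv2.imwrite(sav,c["pixels"][:,:,::-1])
def wb(c):
    hsv=cv2.cvtColor(c["pixels"],cv2.COLOR_RGB2HSV)
    m=((hsv[...,1]<50)&(hsv[...,2]>175)).astype(np.uint8)
    n,l,s,ce=cv2.connectedComponentsWithStats(m)
    return [(ce[i],s[i,4],cv2.minAreaRect(np.argwhere(l==i)[:,::-1].astype(np.float32))) for i in range(1,n) if 300<s[i,4]<20000]
E
python3 - <<'E'
from h import *
print(tcp()[0],ctrl.get_obs()["eef_rot"].round(3)); look("top"); look("wrist","pics/w7.png")
E
```

```text
[0.52517444 0.07793036 0.22667605] [-0.     1.    -0.009  0.003]
top c [0.7719 0.0952] z 0.022 L [0.044 0.068] ang -1.264
top c [ 0.756  -0.0807] z 0.022 L [0.044 0.069] ang 1.309
top c [0.6278 0.015 ] z 0.022 L [0.043 0.059] ang -0.283
top c [0.5755 0.8013] z 0.022 L [0.065 0.086] ang 1.544
top c [0.5736 0.2666] z 0.04 L [0.044 0.061] ang -1.182
top c [0.4475 0.2978] z 0.04 L [0.044 0.069] ang 0.225
```

View pics/w7.png

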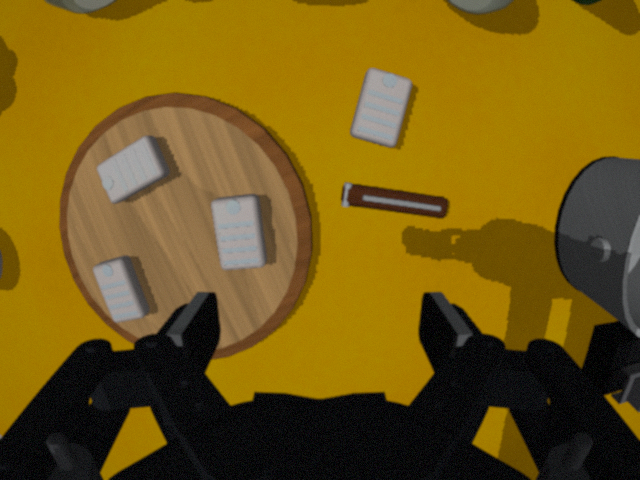

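The wrist view shows the board with its three blocks at about (239,232), (133,170) and (120,289), and the table block at (382,107). I'll work from their corners.

```bash
python3 - <<'E'
from h import *
w=ctrl.camera("wrist")
hsv=cv2.cvtColor(w["pixels"],cv2.COLOR_RGB2HSV)
for u,v in [(239,232),(133,170),(382,107),(80,215),(120,289)]: print(hsv[v,u])
for n,z,q in [("B3",.04,[(212,198),(258,195),(266,267),(220,270)]),("B2",.04,[(98,167),(150,137),(168,172),(117,202)]),("B1",.04,[(94,265),(129,257),(147,315),(113,321)]),("B4",.022,[(370,68),(411,78),(397,146),(352,136)])]:
    B=np.array([wback(w,a,z)[:2] for a in q]); e=[B[1]-B[0]+B[2]-B[3],B[2]-B[1]+B[3]-B[0]]; m=max(e,key=np.linalg.norm)
    print(n,B.mean(0).round(4),np.round([np.linalg.norm(k)/2 for k in e],3),((np.arctan2(m[1],m[0])+1.57)%3.1416-1.57).round(3))
go([.508,.155,.12],1.57)
E
```

```text
[  7  14 169]
[ 15   6 164]
[ 94  12 164]
[ 17 122 140]
[ 15  15 165]
B3 [0.5103 0.1513] [0.045 0.069] 0.035
B2 [0.5763 0.2556] [0.066 0.04 ] -1.194
B1 [0.4511 0.2905] [0.048 0.066] 0.141
B4 [0.6244 0.0147] [0.042 0.067] -0.245
shift units [-0.51 -1.99  2.68] rpy err [ 0.006 -0.    -1.   ]
tool z turn units -0.22 now yaw -1.594
```

Emit:
{"fn": "carry_out", "kwargs": {"plan": "-0.2 -0.95 0.7 0 0 -0.25; -0.2 -0.95 0.7 0 0 -0.25; 0 0 0.9 0 0 0; 0 0 0.9 0 0 0; 0 0 0.9 0 0 0; 0 0 0.6 0 0 0; 0 0 0.2 0 0 0; 0 0 0 0 0 0"}}

```text
time_s: 13.1
eef_pos: [0.5118, 0.141, 0.0362]
eef_rot: [0.0, 1.0, 0.013, 0.0]
wrist_force: [-0.6, 0.0, 1.7]
opening: 0.949
grasp_force: 0.0
```

```bash
python3 - <<'E'
from h import *
print(tcp()[0]); go([.510,.153,.026],1.6)
E
```

```text
[0.51184903 0.14102204 0.03615788]
shift units [-0.04 -0.3   0.25] rpy err [ 0.001 -0.    -1.   ]
tool z turn units -0.04 now yaw -1.545
```

Emit:
{"fn": "carry_out", "kwargs": {"plan": "-0.04 -0.3 0 0 0 0; 0 0 0.25 0 0 0; 0 0 0 0 0 0; 0 0 0 0 0 0; 0 0 0 0 0 0; 0 0 0 0 0 0; 0 0 0 0 0 0; 0 0 0 0 0 0"}}

```text
time_s: 13.77
eef_pos: [0.5114, 0.1543, 0.0283]
eef_rot: [0.0, 1.0, 0.014, 0.003]
wrist_force: [0.1, 0.9, 0.1]
opening: 0.953
grasp_force: 0.0
```

Emit:
{"fn": "carry_out", "kwargs": {"plan": "0 0 0 0 0 0; 0 0 0 0 0 0; 0 0 0 0 0 0; 0 0 0 0 0 0; 0 0 0 0 0 0; 0 0 0 0 0 0; 0 0 0 0 0 0; 0 0 0 0 0 0", "claw": 1}}

```text
time_s: 14.43
eef_pos: [0.5116, 0.1543, 0.0285]
eef_rot: [0.0, 1.0, 0.014, 0.003]
wrist_force: [-1.0, 0.1, 5.7]
opening: 0.505
grasp_force: 61.0
```

Emit:
{"fn": "carry_out", "kwargs": {"plan": "0 0 -0.8 0 0 0; 0 0 -0.8 0 0 0; 0 0 -0.8 0 0 0; 0 0 -0.8 0 0 0; 0 0 -0.8 0 0 0; 0 0 -0.4 0 0 0; 0 0.8 0 0 0 0; 0 0.8 0 0 0 0"}}

```text
time_s: 15.1
eef_pos: [0.5127, 0.0909, 0.2055]
eef_rot: [0.0, 1.0, 0.016, 0.004]
wrist_force: [0.5, -0.8, -1.1]
opening: 0.505
grasp_force: 61.0
```

```bash
python3 - <<'E'
from h import *
print(tcp()[0]); go([.495,-.264,.20],1.57)
E
```

```text
[0.5126563  0.09087122 0.20551829]
shift units [-0.72  8.85  0.14] rpy err [ 0.008 -0.    -1.   ]
tool z turn units 0.32 now yaw -1.539
```

Emit:
{"fn": "carry_out", "kwargs": {"plan": "-0.08 0.8 0 0 0 0; -0.08 0.8 0 0 0 0; -0.08 0.8 0 0 0 0; -0.08 0.8 0 0 0 0; -0.08 0.8 0 0 0 0; -0.08 0.8 0 0 0 0; -0.08 0.8 0 0 0 0; -0.08 0.8 0 0 0 0"}}

```text
time_s: 15.77
eef_pos: [0.4929, -0.1676, 0.2035]
eef_rot: [-0.0, 1.0, 0.014, 0.002]
wrist_force: [0.3, -0.1, -1.3]
opening: 0.508
grasp_force: 61.0
```

Emit:
{"fn": "carry_out", "kwargs": {"plan": "0 0.8 0 0 0 0.3; 0 0.8 0 0 0 0; 0 0.8 0 0 0 0; 0 0.1 0 0 0 0; 0 0 0 0 0 0; 0 0 0 0 0 0; 0 0 0 0 0 0; 0 0 0 0 0 0"}}

```text
time_s: 16.43
eef_pos: [0.4944, -0.2648, 0.2037]
eef_rot: [-0.0, 1.0, -0.0, 0.002]
wrist_force: [-0.4, 1.0, -0.1]
opening: 0.504
grasp_force: 61.0
```

```bash
python3 - <<'E'
from h import *
print(tcp()[0],ctrl.get_obs()["opening"]); go([.492,-.264,.085],1.57)
w=ctrl.camera("wrist");cv2.imwrite("pics/w8.png",w["pixels"][:,:,::-1])
E
```

```text
[ 0.49437593 -0.26475253  0.20374588] 0.5038463346867708
shift units [-0.07 -0.02  2.97] rpy err [ 0.005  0.    -1.   ]
tool z turn units 0.0 now yaw -1.571
```

View pics/w8.png

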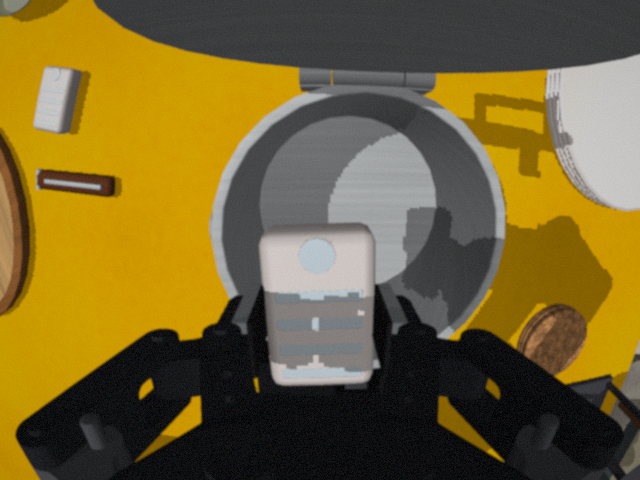

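The block is held squarely over the open bucket.

Emit:
{"fn": "carry_out", "kwargs": {"plan": "0 0.1 0.7 0 0 0; 0 0 0.7 0 0 0; 0 0 0.7 0 0 0; 0 0 0.5 0 0 0; 0 0 0.2 0 0 0; 0 0 0 0 0 0; 0 0 0 0 0 0; 0 0 0 0 0 0"}}

```text
time_s: 17.15
eef_pos: [0.496, -0.2708, 0.0937]
eef_rot: [0.001, 1.0, -0.001, 0.004]
wrist_force: [-0.9, 0.0, -0.8]
opening: 0.507
grasp_force: 61.0
```

Emit:
{"fn": "carry_out", "kwargs": {"plan": "0 0 0 0 0 0; 0 0 0 0 0 0; 0 0 0 0 0 0; 0 0 0 0 0 0; 0 0 -0.5 0 0 0; 0 0 -0.7 0 0 0; 0 0 -0.7 0 0 0; 0 0 -0.7 0 0 0", "claw": -0.35}}

```text
time_s: 17.82
eef_pos: [0.4941, -0.2701, 0.197]
eef_rot: [-0.0, 1.0, -0.001, 0.002]
wrist_force: [0.1, -0.8, 0.7]
opening: 0.673
grasp_force: 0.0
```

```bash
python3 - <<'E'
from h import *
o=ctrl.get_obs(); print(tcp()[0],o["opening"],o["wrist_force"]); look("top"); go([.624,.015,.17],-.25+1.57)
E
```

```text
[ 0.49408053 -0.27007067  0.19704404] 0.6734202272263207 [ 0.14344319 -0.80230627  0.74461432]
top c [0.7713 0.0961] z 0.022 L [0.042 0.068] ang -1.3
top c [ 0.7557 -0.081 ] z 0.022 L [0.042 0.069] ang 1.346
top c [0.6634 0.0278] z 0.022 L [0.043 0.069] ang -0.277
top c [0.5756 0.8013] z 0.022 L [0.065 0.086] ang 1.545
top c [0.5757 0.2628] z 0.04 L [0.043 0.069] ang -1.182
top c [0.4474 0.298 ] z 0.04 L [0.044 0.069] ang 0.217
shift units [ 3.15 -7.19  0.84] rpy err [ 0.012 -0.006 -1.   ]
tool z turn units 2.49 now yaw -1.573
```

Block 4 has been knocked aside to about (0.66, 0.027), so I'll go to its new place.

Emit:
{"fn": "carry_out", "kwargs": {"plan": "0 -0.8 0 0 0 0; 0 -0.8 0 0 0 0; 0 -0.8 0 0 0 0; 0.2 -0.8 0 0 0 0; 0.7 -0.8 0 0 0 0; 0.7 -0.8 0 0 0 0; 0.7 -0.8 0 0 0 0; 0.7 -0.8 0 0 0 0", "claw": -0.9}}

```text
time_s: 18.53
eef_pos: [0.6137, -0.0153, 0.1968]
eef_rot: [0.0, 1.0, -0.001, 0.003]
wrist_force: [1.1, -1.0, 0.7]
opening: 0.95
grasp_force: 0.0
```

Emit:
{"fn": "carry_out", "kwargs": {"plan": "0.6 -0.6 0 0 0 0; 0.2 -0.2 0 0 0 0.7; 0 0 0 0 0 0.7; 0 0 0 0 0 0.7; 0 0 0 0 0 0.7; 0 0 0.3 0 0 0; 0 0 0 0 0 0; 0 0 0 0 0 0"}}

```text
time_s: 19.2
eef_pos: [0.6438, 0.0149, 0.183]
eef_rot: [-0.0, 0.99, -0.14, 0.001]
wrist_force: [0.2, 0.4, 0.0]
opening: 0.95
grasp_force: 0.0
```

```bash
sed -i 's/hsv\[...,1\]<50)&(hsv\[...,2\]>175/hsv[...,1]<45)\&(hsv[...,2]>140/' h.py; python3 - <<'E'
from h import *
print(tcp()[0]); look("wrist");look("top"); go([.659,.027,.1],-.277+1.57)
E
```

```text
[0.64379671 0.01488767 0.18300204]
wrist c [0.6653 0.0287] z 0.022 L [0.04  0.065] ang -0.279
top c [0.5756 0.8013] z 0.022 L [0.065 0.086] ang 1.545
top c [0.5754 0.2624] z 0.04 L [0.044 0.07 ] ang -1.182
top c [0.447  0.2976] z 0.04 L [0.044 0.07 ] ang 0.231
shift units [ 0.25 -0.39  2.11] rpy err [ 0.004  0.    -1.   ]
tool z turn units -0.03 now yaw -1.852
```

Emit:
{"fn": "carry_out", "kwargs": {"plan": "0.34 -0.4 0.8 0 0 0; 0 0 0.8 0 0 0; 0 0 0.8 0 0 0; 0 0 0.8 0 0 0; 0 0 0.7 0 0 0; 0 0 0.4 0 0 0; 0 0 0 0 0 0; 0 0 0 0 0 0"}}

```text
time_s: 19.97
eef_pos: [0.6626, 0.0264, 0.0121]
eef_rot: [-0.0, 0.99, -0.14, 0.002]
wrist_force: [0.1, 0.5, 0.3]
opening: 0.95
grasp_force: 0.0
```

Emit:
{"fn": "carry_out", "kwargs": {"plan": "0 0 0.08 0 0 0; 0 0 0 0 0 0; 0 0 0 0 0 0; 0 0 0 0 0 0; 0 0 0 0 0 0; 0 0 0 0 0 0; 0 0 0 0 0 0; 0 0 0 0 0 0", "claw": 1}}

```text
time_s: 20.63
eef_pos: [0.6648, 0.0263, 0.0117]
eef_rot: [-0.0, 0.99, -0.141, 0.004]
wrist_force: [-0.3, -0.5, 6.7]
opening: 0.506
grasp_force: 62.2
```

Emit:
{"fn": "carry_out", "kwargs": {"plan": "0 0 -0.8 0 0 0; 0 0 -0.8 0 0 0; 0 0 -0.8 0 0 0; 0 0 -0.8 0 0 0; 0 0 -0.8 0 0 0; -0.6 0 -0.8 0 0 -0.7; -0.7 0 0 0 0 -0.7; -0.7 0 0 0 0 -0.7"}}

```text
time_s: 21.3
eef_pos: [0.585, 0.0431, 0.2045]
eef_rot: [0.0, 0.999, -0.034, 0.006]
wrist_force: [0.3, 0.1, -1.5]
opening: 0.505
grasp_force: 61.5
```

```bash
python3 - <<'E'
from h import *
o=ctrl.get_obs(); print(tcp()[0],o["opening"],o["grasp_force"]); go([.495,-.316,.20],1.57)
E
```

```text
[0.58499488 0.04311575 0.20447945] 0.5048713719219352 61.478633880615234
shift units [-1.63  9.11  0.09] rpy err [ 0.011 -0.001 -1.   ]
tool z turn units -0.68 now yaw -1.639
```

Emit:
{"fn": "carry_out", "kwargs": {"plan": "0 0 0 0 0 -0.68; -0.4 0.8 0 0 0 0; -0.4 0.8 0 0 0 0; -0.4 0.8 0 0 0 0; -0.4 0.8 0 0 0 0; 0 0.8 0 0 0 0; 0 0.8 0 0 0 0; 0 0.8 0 0 0 0"}}

```text
time_s: 21.97
eef_pos: [0.5186, -0.1822, 0.2015]
eef_rot: [0.0, 1.0, -0.002, 0.003]
wrist_force: [0.2, -0.4, -0.5]
opening: 0.506
grasp_force: 61.5
```

Emit:
{"fn": "carry_out", "kwargs": {"plan": "0 0.8 0 0 0 0; 0 0.8 0 0 0 0; 0 0.8 0 0 0 0; 0 0.8 0 0 0 0; 0 0.3 0 0 0 0; 0 0 0 0 0 0; 0 0 0 0 0 0; 0 0 0 0 0 0"}}

```text
time_s: 22.63
eef_pos: [0.5185, -0.3194, 0.2007]
eef_rot: [-0.0, 1.0, -0.002, 0.002]
wrist_force: [0.8, -0.2, -1.1]
opening: 0.505
grasp_force: 61.5
```

```bash
python3 - <<'E'
from h import *
o=ctrl.get_obs(); print(tcp()[0],o["opening"],o["grasp_force"]); go([.492,-.318,.093],1.57)
E
```

```text
[ 0.51847525 -0.319359    0.20065938] 0.505235639609344 61.52121305465698
shift units [-0.67 -0.03  2.69] rpy err [ 0.005  0.001 -1.   ]
tool z turn units -0.03 now yaw -1.574
```

Emit:
{"fn": "carry_out", "kwargs": {"plan": "-0.65 0 0 0 0 0; 0 0 0.7 0 0 0; 0 0 0.7 0 0 0; 0 0 0.7 0 0 0; 0 0 0.5 0 0 0; 0 0 0.1 0 0 0; 0 0 0 0 0 0; 0 0 0 0 0 0"}}

```text
time_s: 23.3
eef_pos: [0.4939, -0.3202, 0.0939]
eef_rot: [0.0, 1.0, -0.001, 0.003]
wrist_force: [-0.2, -0.5, 0.1]
opening: 0.51
grasp_force: 61.5
```

Emit:
{"fn": "carry_out", "kwargs": {"plan": "0 0 0 0 0 0; 0 0 0 0 0 0; 0 0 0 0 0 0; 0 0 0 0 0 0; 0 0 -0.5 0 0 0; 0 0 -0.7 0 0 0; 0 0 -0.7 0 0 0; 0 0 -0.7 0 0 0", "claw": -0.35}}

```text
time_s: 23.97
eef_pos: [0.4924, -0.3206, 0.1981]
eef_rot: [-0.0, 1.0, -0.002, 0.002]
wrist_force: [1.2, -0.4, 0.5]
opening: 0.675
grasp_force: 0.0
```

```bash
python3 - <<'E'
from h import *
o=ctrl.get_obs(); print(tcp()[0],o["opening"],o["wrist_force"]); look("top"); go([.449,.293,.2],.2+1.57)
E
```

```text
[ 0.49235887 -0.32056927  0.19805414] 0.6750440165384578 [ 1.23581278 -0.36166735  0.5472204 ]
top c [0.771 0.096] z 0.022 L [0.043 0.068] ang -1.3
top c [ 0.7556 -0.0813] z 0.022 L [0.042 0.068] ang 1.346
top c [0.5755 0.8013] z 0.022 L [0.065 0.086] ang 1.545
top c [0.5757 0.2627] z 0.04 L [0.044 0.07 ] ang -1.192
top c [0.4476 0.2978] z 0.04 L [0.044 0.069] ang 0.227
shift units [ -1.21 -15.39   0.  ] rpy err [ 0.012 -0.007 -1.   ]
tool z turn units -2.03 now yaw -1.575
```

Emit:
{"fn": "carry_out", "kwargs": {"plan": "-0.1 -0.85 0 0 0 0; -0.1 -0.85 0 0 0 0; -0.1 -0.85 0 0 0 0; -0.1 -0.85 0 0 0 0; -0.1 -0.85 0 0 0 0; -0.1 -0.85 0 0 0 0; -0.1 -0.85 0 0 0 0; -0.1 -0.85 0 0 0 0", "claw": -0.9}}

```text
time_s: 24.68
eef_pos: [0.4614, -0.0471, 0.1969]
eef_rot: [0.0, 1.0, -0.002, 0.003]
wrist_force: [0.9, 0.6, 1.0]
opening: 0.95
grasp_force: 0.0
```

Emit:
{"fn": "carry_out", "kwargs": {"plan": "-0.1 -0.85 0 0 0 0; -0.1 -0.85 0 0 0 0; -0.1 -0.85 0 0 0 0; -0.1 -0.85 0 0 0 0; -0.1 -0.85 0 0 0 0; -0.1 -0.85 0 0 0 0; -0.1 -0.85 0 0 0 0; -0.1 -0.85 0 0 0 0"}}

```text
time_s: 25.35
eef_pos: [0.4306, 0.2253, 0.1968]
eef_rot: [-0.0, 1.0, -0.002, 0.003]
wrist_force: [1.1, -0.4, 0.2]
opening: 0.953
grasp_force: 0.0
```

Emit:
{"fn": "carry_out", "kwargs": {"plan": "0 -0.8 0 0 0 0; 0 -0.4 0 0 0 0; 0 0 0 0 0 -0.7; 0 0 0 0 0 -0.7; 0 0 0 0 0 -0.6; 0 0 0 0 0 0; 0 0 0 0 0 0; 0 0 0 0 0 0"}}

```text
time_s: 26.02
eef_pos: [0.4311, 0.2715, 0.1965]
eef_rot: [0.0, 0.995, 0.097, 0.003]
wrist_force: [0.1, -0.0, 1.0]
opening: 0.95
grasp_force: 0.0
```

```bash
python3 - <<'E'
from h import *
print(tcp()[0]); look("wrist"); go([.449,.293,.1],.21+1.57)
E
```

```text
[0.43113091 0.27154229 0.19647841]
wrist c [0.5762 0.2636] z 0.04 L [0.041 0.067] ang -1.17
wrist c [0.4478 0.2984] z 0.04 L [0.04  0.065] ang 0.234
shift units [ 0.53 -0.44  2.41] rpy err [ 0.005 -0.    -1.   ]
tool z turn units -0.15 now yaw -1.377
```

Emit:
{"fn": "carry_out", "kwargs": {"plan": "0.54 -0.55 0.5 0 0 -0.35; 0 0 0.8 0 0 0; 0 0 0.8 0 0 0; 0 0 0.8 0 0 0; 0 0 0.8 0 0 0; 0 0 0.5 0 0 0; 0 0 0.05 0 0 0; 0 0 0 0 0 0"}}

```text
time_s: 26.73
eef_pos: [0.4479, 0.2969, 0.0254]
eef_rot: [0.001, 0.993, 0.115, 0.001]
wrist_force: [0.2, 0.6, 0.9]
opening: 0.949
grasp_force: 0.0
```

Emit:
{"fn": "carry_out", "kwargs": {"plan": "0 0 0 0 0 0; 0 0 0 0 0 0; 0 0 0 0 0 0; 0 0 0 0 0 0; 0 0 0 0 0 0; 0 0 0 0 0 0; 0 0 0 0 0 0; 0 0 0 0 0 0", "claw": 1}}

```text
time_s: 27.4
eef_pos: [0.4505, 0.2981, 0.0287]
eef_rot: [-0.0, 0.993, 0.115, 0.004]
wrist_force: [-0.3, 0.2, 6.6]
opening: 0.509
grasp_force: 61.6
```

Emit:
{"fn": "carry_out", "kwargs": {"plan": "0 0 -0.8 0 0 0; 0 0 -0.8 0 0 0; 0 0 -0.8 0 0 0; 0 0 -0.8 0 0 0; 0 0 -0.8 0 0 0; 0 0 -0.5 0 0 0.8; 0 0 0 0 0 0.8; 0 0 0 0 0 0.7"}}

```text
time_s: 28.07
eef_pos: [0.4493, 0.298, 0.2099]
eef_rot: [-0.001, 1.0, -0.002, 0.005]
wrist_force: [0.3, 0.5, -0.3]
opening: 0.506
grasp_force: 61.3
```

```bash
python3 - <<'E'
from h import *
o=ctrl.get_obs(); print(tcp()[0],o["opening"],o["grasp_force"]); go([.492,-.270,.21],1.57)
E
```

```text
[0.44928306 0.29804051 0.20988284] 0.505592095404434 61.32888078689575
shift units [ 1.11 14.2  -0.02] rpy err [ 0.011  0.002 -1.   ]
tool z turn units -0.02 now yaw -1.574
```

Emit:
{"fn": "carry_out", "kwargs": {"plan": "0.07 0.85 0 0 0 0; 0.07 0.85 0 0 0 0; 0.07 0.85 0 0 0 0; 0.07 0.85 0 0 0 0; 0.07 0.85 0 0 0 0; 0.07 0.85 0 0 0 0; 0.07 0.85 0 0 0 0; 0.07 0.85 0 0 0 0"}}

```text
time_s: 28.73
eef_pos: [0.4706, 0.0239, 0.2077]
eef_rot: [0.0, 1.0, 0.0, 0.004]
wrist_force: [0.3, 0.1, -0.6]
opening: 0.504
grasp_force: 61.4
```

Emit:
{"fn": "carry_out", "kwargs": {"plan": "0.07 0.85 0 0 0 0; 0.07 0.85 0 0 0 0; 0.07 0.85 0 0 0 0; 0.07 0.85 0 0 0 0; 0.07 0.85 0 0 0 0; 0.07 0.85 0 0 0 0; 0.07 0.85 0 0 0 0; 0.07 0.85 0 0 0 0"}}

```text
time_s: 29.4
eef_pos: [0.4931, -0.2484, 0.2078]
eef_rot: [0.001, 1.0, 0.0, 0.003]
wrist_force: [0.6, 0.2, 0.0]
opening: 0.505
grasp_force: 61.4
```

Emit:
{"fn": "carry_out", "kwargs": {"plan": "0 0.6 0 0 0 0; 0 0 0 0 0 0; 0 0 0 0 0 0; 0 0 0 0 0 0; 0 0 0 0 0 0; 0 0 0 0 0 0; 0 0 0 0 0 0; 0 0 0 0 0 0"}}

```text
time_s: 30.07
eef_pos: [0.4933, -0.2698, 0.2069]
eef_rot: [0.0, 1.0, 0.001, 0.003]
wrist_force: [0.2, 0.1, -0.2]
opening: 0.505
grasp_force: 61.4
```

```bash
python3 - <<'E'
from h import *
o=ctrl.get_obs(); print(tcp()[0],o["opening"],o["grasp_force"]); go([.492,-.270,.1],1.57); look("wrist")
E
```

```text
[ 0.49334062 -0.26975575  0.20685576] 0.5052288319893798 61.416850090026855
shift units [-0.05  0.01  2.67] rpy err [ 0.005 -0.    -1.   ]
tool z turn units 0.03 now yaw -1.569
```

Emit:
{"fn": "carry_out", "kwargs": {"plan": "0 0 0.7 0 0 0; 0 0 0.7 0 0 0; 0 0 0.7 0 0 0; 0 0 0.4 0 0 0; 0 0 0.2 0 0 0; 0 0 0 0 0 0; 0 0 0 0 0 0; 0 0 0 0 0 0"}}

```text
time_s: 30.78
eef_pos: [0.4947, -0.2713, 0.1003]
eef_rot: [0.001, 1.0, 0.0, 0.004]
wrist_force: [0.4, 0.6, -0.6]
opening: 0.507
grasp_force: 61.4
```

Emit:
{"fn": "carry_out", "kwargs": {"plan": "0 0 0 0 0 0; 0 0 0 0 0 0; 0 0 0 0 0 0; 0 0 0 0 0 0; 0 0 -0.5 0 0 0; 0 0 -0.7 0 0 0; 0 0 -0.7 0 0 0; 0 0 -0.7 0 0 0", "claw": -0.35}}

```text
time_s: 31.45
eef_pos: [0.4929, -0.2704, 0.2038]
eef_rot: [-0.0, 1.0, 0.0, 0.002]
wrist_force: [1.0, 0.1, 0.1]
opening: 0.674
grasp_force: 0.0
```

Emit:
{"fn": "carry_out", "kwargs": {"plan": "-0.05 -0.85 0 0 0 -0.6; 0 -0.85 0 0 0 0; 0 -0.85 0 0 0 0; 0 -0.85 0 0 0 0; 0 -0.85 0 0 0 0; 0 -0.85 0 0 0 0; 0 -0.85 0 0 0 0; 0 -0.85 0 0 0 0", "claw": -0.35}}

```text
time_s: 32.12
eef_pos: [0.4764, 0.0026, 0.203]
eef_rot: [0.0, 1.0, 0.03, 0.003]
wrist_force: [0.6, -0.3, -0.2]
opening: 0.679
grasp_force: 0.0
```

```bash
python3 - <<'E'
from h import *
o=ctrl.get_obs(); print(tcp()[0],o["opening"]); look("wrist");look("top","pics/t9.png"); go([.576,.263,.2],1.96+1.57)
E
```

```text
[0.47636641 0.00255028 0.20296406] 0.6788680030841738
wrist c [0.5762 0.2627] z 0.04 L [0.041 0.079] ang -1.227
top c [0.7711 0.0946] z 0.022 L [0.041 0.067] ang -1.253
top c [ 0.7561 -0.0829] z 0.022 L [0.044 0.071] ang 1.39
top c [0.5756 0.8013] z 0.022 L [0.065 0.086] ang 1.545
top c [0.5758 0.2626] z 0.04 L [0.043 0.07 ] ang -1.182
shift units [ 2.92 -6.27  0.09] rpy err [ 0.005  0.001 -1.   ]
tool z turn units 12.48 now yaw -1.505
```

View pics/t9.png

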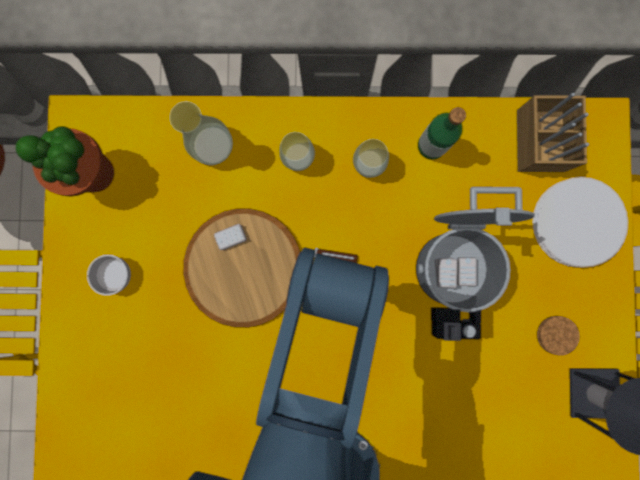

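The top view shows three blocks in the bucket, both glasses standing, and the last block on the board at (230,237).

Emit:
{"fn": "carry_out", "kwargs": {"plan": "0.36 -0.78 0 0 0 0; 0.36 -0.78 0 0 0 0; 0.36 -0.78 0 0 0 0; 0.36 -0.78 0 0 0 0; 0.36 -0.78 0 0 0 0; 0.36 -0.78 0 0 0 0; 0.36 -0.78 0 0 0 0; 0.36 -0.78 0 0 0 -0.5", "claw": -0.9}}

```text
time_s: 32.88
eef_pos: [0.5775, 0.258, 0.2031]
eef_rot: [0.0, 0.998, 0.055, 0.003]
wrist_force: [0.9, -0.2, 0.0]
opening: 0.95
grasp_force: 0.0
```

Emit:
{"fn": "carry_out", "kwargs": {"plan": "0 0 0 0 0 -1; 0 0 0 0 0 -1; 0 0 0 0 0 -1; 0 0 0 0 0 -1; 0 0 0 0 0 -1; 0 0 0 0 0 -1; 0 0 0 0 0 -1; 0 0 0 0 0 -1"}}

```text
time_s: 33.55
eef_pos: [0.5771, 0.2562, 0.2031]
eef_rot: [0.001, 0.897, 0.442, 0.002]
wrist_force: [-0.3, -0.3, -0.4]
opening: 0.948
grasp_force: 0.0
```

Emit:
{"fn": "carry_out", "kwargs": {"plan": "0 0 0 0 0 -1; 0 0 0 0 0 -1; 0 0 0 0 0 -1; 0 0 0 0 0 -1; 0 0 0 0 0 -1; 0 0 0 0 0 -1; 0 0 0 0 0 -1; 0 0 0 0 0 -1"}}

```text
time_s: 34.22
eef_pos: [0.5771, 0.2562, 0.203]
eef_rot: [0.002, 0.654, 0.756, 0.002]
wrist_force: [-0.6, -0.3, 0.0]
opening: 0.95
grasp_force: 0.0
```

Emit:
{"fn": "carry_out", "kwargs": {"plan": "0 0 0 0 0 -1; 0 0 0 0 0 -1; 0 0 0 0 0 -0.5; 0 0 0 0 0 0; 0 0 0 0 0 0; 0 0 0 0 0 0; 0 0 0 0 0 0; 0 0 0 0 0 0"}}

```text
time_s: 34.88
eef_pos: [0.5766, 0.257, 0.203]
eef_rot: [0.002, 0.557, 0.83, 0.001]
wrist_force: [0.8, 0.9, 0.2]
opening: 0.948
grasp_force: 0.0
```

```bash
python3 - <<'E'
from h import *
print(tcp()[0]); look("wrist"); go([.576,.2625,.027],1.96+1.57)
E
```

```text
[0.5765909  0.25700983 0.20303821]
wrist c [0.5757 0.2642] z 0.04 L [0.039 0.064] ang -1.166
shift units [0.14 0.02 4.4 ] rpy err [ 0.005 -0.    -1.   ]
tool z turn units 0.01 now yaw 0.389
```

Emit:
{"fn": "carry_out", "kwargs": {"plan": "0.15 0.02 0.7 0 0 0; 0 0 0.8 0 0 0; 0 0 0.8 0 0 0; 0 0 0.8 0 0 0; 0 0 0.8 0 0 0; 0 0 0.4 0 0 0; 0 0 0.1 0 0 0; 0 0 0 0 0 0"}}

```text
time_s: 35.6
eef_pos: [0.5747, 0.2627, 0.0255]
eef_rot: [0.001, 0.557, 0.831, 0.0]
wrist_force: [0.2, 0.0, -0.7]
opening: 0.952
grasp_force: 0.0
```

Emit:
{"fn": "carry_out", "kwargs": {"plan": "0 0 0 0 0 0; 0 0 0 0 0 0; 0 0 0 0 0 0; 0 0 0 0 0 0; 0 0 0 0 0 0; 0 0 0 0 0 0; 0 0 0 0 0 0; 0 0 0 0 0 0", "claw": 1}}

```text
time_s: 36.27
eef_pos: [0.5777, 0.2635, 0.0296]
eef_rot: [0.004, 0.557, 0.831, 0.003]
wrist_force: [-1.7, 0.3, 6.6]
opening: 0.507
grasp_force: 62.2
```

Emit:
{"fn": "carry_out", "kwargs": {"plan": "0 0 -0.8 0 0 0; 0 0 -0.8 0 0 0; 0 0 -0.8 0 0 0; 0 0 -0.8 0 0 0; 0 0 -0.8 0 0 0; 0 0 -0.6 0 0 1; 0 0 0 0 0 1; 0 0 0 0 0 1"}}

```text
time_s: 36.93
eef_pos: [0.5764, 0.2634, 0.2148]
eef_rot: [0.004, 0.676, 0.737, 0.004]
wrist_force: [-0.7, -0.3, -1.9]
opening: 0.504
grasp_force: 61.5
```

Emit:
{"fn": "carry_out", "kwargs": {"plan": "0 0 0 0 0 1; 0 0 0 0 0 1; 0 0 0 0 0 1; 0 0 0 0 0 1; 0 0 0 0 0 1; 0 0 0 0 0 1; 0 0 0 0 0 1; 0 0 0 0 0 1"}}

```text
time_s: 37.6
eef_pos: [0.5749, 0.263, 0.2116]
eef_rot: [0.001, 0.91, 0.415, 0.003]
wrist_force: [0.1, -0.1, -0.8]
opening: 0.506
grasp_force: 61.5
```

Emit:
{"fn": "carry_out", "kwargs": {"plan": "0 0 0 0 0 1; 0 0 0 0 0 1; 0 0 0 0 0 1; 0 0 0 0 0 1; 0 0 0 0 0 1; 0 0 0 0 0 1; 0 0 0 0 0 1; 0 0 0 0 0 1"}}

```text
time_s: 38.27
eef_pos: [0.5749, 0.263, 0.2116]
eef_rot: [0.0, 1.0, 0.028, 0.003]
wrist_force: [-0.1, 0.7, -0.8]
opening: 0.502
grasp_force: 61.5
```

```bash
python3 - <<'E'
from h import *
o=ctrl.get_obs(); print(tcp()[0],o["opening"],o["grasp_force"]); go([.492,-.305,.21],1.57)
E
```

```text
[0.57487031 0.26300007 0.21161952] 0.5019917290308089 61.508638858795166
shift units [-2.86 14.06  0.03] rpy err [ 0.006  0.    -1.   ]
tool z turn units 0.57 now yaw -1.515
```

Emit:
{"fn": "carry_out", "kwargs": {"plan": "0 0 0 0 0 0.57; -0.2 0.85 0 0 0 0; -0.2 0.85 0 0 0 0; -0.2 0.85 0 0 0 0; -0.2 0.85 0 0 0 0; -0.2 0.85 0 0 0 0; -0.2 0.85 0 0 0 0; -0.2 0.85 0 0 0 0"}}

```text
time_s: 38.93
eef_pos: [0.5192, 0.0234, 0.2115]
eef_rot: [0.0, 1.0, 0.002, 0.003]
wrist_force: [1.3, -0.9, -1.3]
opening: 0.506
grasp_force: 61.5
```

Emit:
{"fn": "carry_out", "kwargs": {"plan": "-0.2 0.85 0 0 0 0; -0.2 0.85 0 0 0 0; -0.2 0.85 0 0 0 0; 0 0.85 0 0 0 0; 0 0.85 0 0 0 0; 0 0.85 0 0 0 0; 0 0.85 0 0 0 0; 0 0.85 0 0 0 0"}}

```text
time_s: 39.6
eef_pos: [0.4966, -0.249, 0.2115]
eef_rot: [0.0, 1.0, 0.002, 0.003]
wrist_force: [0.4, -0.1, -0.5]
opening: 0.503
grasp_force: 61.6
```

Emit:
{"fn": "carry_out", "kwargs": {"plan": "0 0.85 0 0 0 0; 0 0.6 0 0 0 0; 0 0 0 0 0 0; 0 0 0 0 0 0; 0 0 0 0 0 0; 0 0 0 0 0 0; 0 0 0 0 0 0; 0 0 0 0 0 0"}}

```text
time_s: 40.27
eef_pos: [0.4973, -0.3043, 0.2109]
eef_rot: [0.0, 1.0, 0.003, 0.003]
wrist_force: [-0.5, 0.3, -0.9]
opening: 0.509
grasp_force: 61.6
```

```bash
python3 - <<'E'
from h import *
o=ctrl.get_obs(); print(tcp()[0],o["opening"],o["grasp_force"]); go([.492,-.312,.1],1.57)
E
```

```text
[ 0.49734329 -0.3042762   0.21093584] 0.5086691448625468 61.59131169319153
shift units [-0.15  0.19  2.77] rpy err [ 0.005 -0.    -1.   ]
tool z turn units 0.06 now yaw -1.566
```

Emit:
{"fn": "carry_out", "kwargs": {"plan": "-0.1 0.19 0.7 0 0 0; 0 0 0.7 0 0 0; 0 0 0.7 0 0 0; 0 0 0.4 0 0 0; 0 0 0.2 0 0 0; 0 0 0 0 0 0; 0 0 0 0 0 0; 0 0 0 0 0 0"}}

```text
time_s: 40.93
eef_pos: [0.4947, -0.3136, 0.1044]
eef_rot: [0.001, 1.0, 0.002, 0.004]
wrist_force: [0.3, -0.5, -0.9]
opening: 0.506
grasp_force: 61.6
```

Emit:
{"fn": "carry_out", "kwargs": {"plan": "0 0 0 0 0 0; 0 0 0 0 0 0; 0 0 0 0 0 0; 0 0 0 0 0 0; 0 0 -0.5 0 0 0; 0 0 -0.7 0 0 0; 0 0 -0.7 0 0 0; 0 0 -0.7 0 0 0", "claw": -0.35}}

```text
time_s: 41.6
eef_pos: [0.4929, -0.3128, 0.2078]
eef_rot: [-0.0, 1.0, 0.002, 0.002]
wrist_force: [0.2, -0.1, -0.0]
opening: 0.671
grasp_force: 0.0
```

Emit:
{"fn": "carry_out", "kwargs": {"plan": "-0.6 0 -0.7 0 0 0; -0.6 0 -0.7 0 0 0; -0.4 0 -0.7 0 0 0; 0 0 -0.7 0 0 0; 0 0 -0.7 0 0 0; 0 0 -0.7 0 0 0; 0 0 -0.6 0 0 0; 0 0 0 0 0 0", "claw": 1}}

```text
time_s: 42.27
eef_pos: [0.4292, -0.3145, 0.4049]
eef_rot: [0.004, 1.0, 0.002, 0.006]
wrist_force: [-1.0, 0.5, 1.3]
opening: -0.001
grasp_force: 0.0
```

```bash
python3 - <<'E'
from h import *
print(tcp()[0]); look("top")
w=ctrl.camera("wrist");s=ctrl.camera("top")
cv2.imwrite("pics/m10.png",np.hstack([cv2.resize(w["pixels"],(400,300)),s["pixels"][120:420,180:580]])[:,:,::-1])
E
```

```text
[ 0.42922776 -0.31446773  0.40491053]
top c [0.7707 0.0945] z 0.022 L [0.038 0.064] ang -1.279
top c [ 0.7552 -0.0785] z 0.022 L [0.038 0.064] ang 1.25
top c [0.5755 0.8013] z 0.022 L [0.065 0.086] ang 1.545
```

View pics/m10.png

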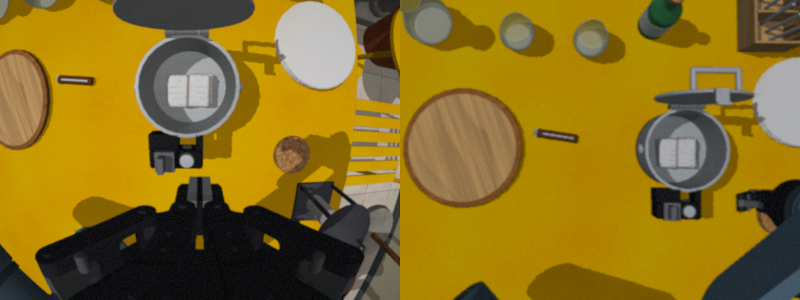

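All four blocks lie in the bucket, and the board and table are clear. Now I'll go over the lid and push it down from behind by the bar.

Emit:
{"fn": "carry_out", "kwargs": {"plan": "0.75 -0.07 0 0 0 0; 0.75 -0.07 0 0 0 0; 0.75 -0.07 0 0 0 0; 0.75 -0.07 0 0 0 0; 0.75 -0.07 0 0 0 0; 0.75 -0.07 0 0 0 0; 0.75 -0.07 0 0 0 0; 0.75 -0.07 0 0 0 0"}}

```text
time_s: 43.08
eef_pos: [0.669, -0.2891, 0.3968]
eef_rot: [-0.001, 1.0, 0.002, 0.001]
wrist_force: [-0.1, -0.8, 0.3]
opening: -0.001
grasp_force: 0.0
```

Emit:
{"fn": "carry_out", "kwargs": {"plan": "0.75 0 0 0 0 0; 0 0 0 0 0 0; 0 0 0.6 0 0 0; 0 0 0.6 0 0 0; 0 0 0.6 0 0 0; 0 0 0.6 0 0 0; 0 0 0.3 0 0 0; 0 0 0 0 0 0"}}

```text
time_s: 43.75
eef_pos: [0.6964, -0.2886, 0.2855]
eef_rot: [-0.002, 1.0, 0.002, -0.002]
wrist_force: [-0.0, -0.3, -0.3]
opening: -0.003
grasp_force: 0.0
```

```bash
python3 - <<'E'
from h import *
print(tcp()[0]); go([.669,-.2915,.288],1.57)
c=ctrl.camera("top"); 
E
```

```text
[ 0.69643544 -0.28862772  0.28554237]
shift units [-0.69  0.07 -0.06] rpy err [-0.003  0.005 -1.   ]
tool z turn units 0.04 now yaw -1.567
```

Emit:
{"fn": "carry_out", "kwargs": {"plan": "-0.35 0.04 -0.04 0 0 0; -0.35 0.04 -0.04 0 0 0; -0.44 0 -0.06 0 0 0; -0.44 0 -0.06 0 0 0; -0.44 0 -0.06 0 0 0; -0.44 0 0.08 0 0 0; -0.44 0 0.08 0 0 0; -0.44 0 0.08 0 0 0"}}

```text
time_s: 44.47
eef_pos: [0.5654, -0.294, 0.295]
eef_rot: [0.002, 1.0, 0.002, 0.005]
wrist_force: [2.4, 0.8, -2.5]
opening: 0.001
grasp_force: 1.2
```

Emit:
{"fn": "carry_out", "kwargs": {"plan": "-0.4 0 0.19 0 0 0; -0.4 0 0.19 0 0 0; -0.4 0 0.19 0 0 0; -0.34 0 0.3 0 0 0; -0.34 0 0.3 0 0 0; 0 0 0 0 0 0; 0 0 0 0 0 0; 0 0 0 0 0 0"}}

```text
time_s: 45.13
eef_pos: [0.4911, -0.2945, 0.2467]
eef_rot: [0.001, 1.0, 0.002, 0.004]
wrist_force: [-0.3, -0.3, 0.7]
opening: -0.0
grasp_force: 0.0
```

```bash
python3 - <<'E'
from h import *
print(tcp()[0])
w=ctrl.camera("wrist");s=ctrl.camera("scene")
cv2.imwrite("pics/m11.png",np.hstack([cv2.resize(w["pixels"],(400,300)),s["pixels"][120:420,0:400]])[:,:,::-1])
E
```

```text
[ 0.49111301 -0.29445538  0.24673071]
```

View pics/m11.png

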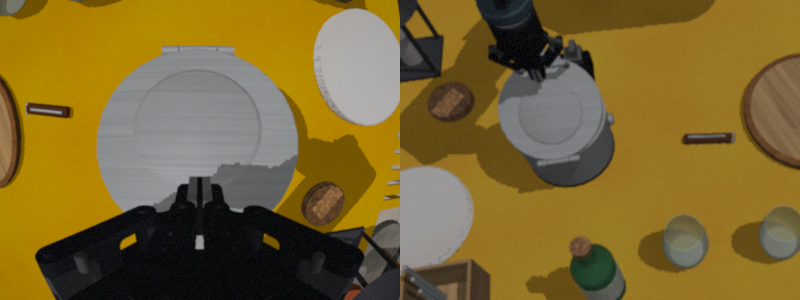

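The lid is part-way down, with the finger behind the bar. Next I'll go over the top of the bar and press down.

Emit:
{"fn": "carry_out", "kwargs": {"plan": "0.1 0 -0.6 0 0 0; 0 0 -0.6 0 0 0; -0.4 0 0 0 0 0; -0.4 0 0 0 0 0; 0 0 0.35 0 0 0; 0 0 0.35 0 0 0; -0.15 0 0.28 0 0 0; -0.15 0 0.28 0 0 0"}}

```text
time_s: 45.9
eef_pos: [0.4475, -0.2946, 0.2444]
eef_rot: [0.001, 1.0, 0.002, -0.001]
wrist_force: [-27.4, 4.1, 25.4]
opening: -0.002
grasp_force: 17.4
```

Emit:
{"fn": "carry_out", "kwargs": {"plan": "-0.15 0 0.28 0 0 0; -0.15 0 0.3 0 0 0; -0.15 0 0.3 0 0 0; -0.11 0 0.3 0 0 0; -0.11 0 0.25 0 0 0; 0 0 0.1 0 0 0; 0 0 0 0 0 0; 0 0 0 0 0 0"}}

```text
time_s: 46.57
eef_pos: [0.423, -0.2954, 0.1836]
eef_rot: [0.001, 1.0, 0.002, 0.002]
wrist_force: [-12.7, 2.0, 14.3]
opening: -0.0
grasp_force: 7.6
```

Emit:
{"fn": "carry_out", "kwargs": {"plan": "0.05 0 0.08 0 0 0; 0 0 0.06 0 0 0; 0 0 0 0 0 0; 0 0 0 0 0 0; 0 0 0 0 0 0; 0 0 0 0 0 0; 0 0 0 0 0 0; 0 0 0 0 0 0"}}

```text
time_s: 47.23
eef_pos: [0.4233, -0.2959, 0.1827]
eef_rot: [0.002, 1.0, 0.003, -0.001]
wrist_force: [-33.2, 11.0, 53.2]
opening: 0.002
grasp_force: 26.8
```

```bash
python3 - <<'E'
from h import *
o=ctrl.get_obs();print(tcp()[0],o["wrist_force"])
E
```

```text
[ 0.42332315 -0.29585939  0.18271238] [-33.17254368  11.03438089  53.15632136]
```

Emit:
{"fn": "carry_out", "kwargs": {"plan": "0 0 -0.4 0 0 0; 0 0 -0.6 0 0 0; 0 0 -0.4 0 0 0; -0.7 0 0 0 0 0; -0.75 0 0 0 0 0; 0 -0.3 0 0 0 0.2; 0 0 0 0 0 0; 0 0 0 0 0 0", "claw": 1}}

```text
time_s: 47.9
eef_pos: [0.368, -0.2826, 0.2317]
eef_rot: [0.001, 1.0, -0.008, 0.003]
wrist_force: [0.0, -0.3, 0.3]
opening: 0.002
grasp_force: 0.0
```

```bash
python3 - <<'E'
from h import *
print(tcp()[0],ctrl.get_obs()["wrist_force"]); go([.3627,-.2839,.2315],1.55)
w=ctrl.camera("wrist"); a=cv2.imread("pics/w1.png"); b=w["pixels"][:,:,::-1].copy()
for n,(y0,y1,x0,x1) in {"bar":(125,165,235,430),"latch":(160,205,305,360),"console":(160,262,220,300)}.items():
    r=cv2.matchTemplate(b,a[y0:y1,x0:x1],cv2.TM_CCOEFF_NORMED); _,m,_,l=cv2.minMaxLoc(r); print(n,round(m,3),"from",(x0,y0),"to",l)
E
```

```text
[ 0.36799531 -0.28256421  0.23174465] [ 0.00113912 -0.3174634   0.32250675]
shift units [-0.13  0.04  0.01] rpy err [ 0.006 -0.002 -1.   ]
tool z turn units 0.06 now yaw -1.586
bar 0.927 from (235, 125) to (238, 135)
latch 0.991 from (305, 160) to (307, 169)
console 0.805 from (220, 160) to (221, 167)
```

The bar and latch sit where they were when the lid was shut, so it's latched. Now I'll put the tab back.

Emit:
{"fn": "carry_out", "kwargs": {"plan": "0 -0.45 0 0 0 0; 0 -0.43 0 0 0 0; 0 0 0 0 0 0; 0 0 0.5 0 0 0; 0 0 0.6 0 0 0; 0 0 0.5 0 0 0; 0 0 0.2 0 0 0; 0 0 0 0 0 0", "claw": -0.3}}

```text
time_s: 48.62
eef_pos: [0.3677, -0.2465, 0.157]
eef_rot: [-0.001, 1.0, -0.008, 0.001]
wrist_force: [0.1, -0.5, -0.3]
opening: 0.649
grasp_force: 0.0
```

Emit:
{"fn": "carry_out", "kwargs": {"plan": "0 0 0 0 0 0; 0 0 0 0 0 0; 0 0 0 0 0 0; 0 0 0 0 0 0; 0 0 0 0 0 0; 0 0 0 0 0 0; 0 0 0 0 0 0; 0 0 0 0 0 0", "claw": 1}}

```text
time_s: 49.28
eef_pos: [0.3689, -0.248, 0.1603]
eef_rot: [0.001, 1.0, -0.008, 0.003]
wrist_force: [-1.5, -1.0, 6.3]
opening: 0.123
grasp_force: 60.2
```

Emit:
{"fn": "carry_out", "kwargs": {"plan": "0 0.15 0 0 0 0; 0 0.15 0 0 0 0; 0 0.15 0 0 0 0; 0 0.15 0 0 0 0; 0 0.15 0 0 0 0; 0 0.15 0 0 0 0; 0 0.1 0 0 0 0; 0 0 0 0 0 0"}}

```text
time_s: 49.95
eef_pos: [0.3688, -0.288, 0.1603]
eef_rot: [0.001, 1.0, -0.008, 0.004]
wrist_force: [2.4, 1.0, 5.2]
opening: 0.12
grasp_force: 60.2
```

Emit:
{"fn": "carry_out", "kwargs": {"plan": "0 0.08 0 0 0 0; 0 0 0 0 0 0; 0 0 0 0 0 0; 0 0.05 0 0 0 0; 0 0 0 0 0 0; 0 0 0 0 0 0; 0 0 0 0 0 0; 0 0 0 0 0 0"}}

```text
time_s: 50.62
eef_pos: [0.3688, -0.2884, 0.1602]
eef_rot: [-0.003, 1.0, -0.008, 0.003]
wrist_force: [2.6, 19.0, 17.9]
opening: 0.121
grasp_force: 61.9
```

At the stop, with 19 N against it. I'll release, rise and check.

Emit:
{"fn": "carry_out", "kwargs": {"plan": "0 -0.1 0 0 0 0; 0 0 0 0 0 0; 0 0 0 0 0 0; 0 0 0 0 0 0; 0 0 -0.4 0 0 0; 0 0 -0.6 0 0 0; 0 0 -0.6 0 0 0; 0 0 0 0 0 0", "claw": -0.3}}

```text
time_s: 51.28
eef_pos: [0.3688, -0.2908, 0.2276]
eef_rot: [0.003, 1.0, -0.008, 0.005]
wrist_force: [0.2, -0.5, 0.6]
opening: 0.649
grasp_force: 0.0
```

Emit:
{"fn": "carry_out", "kwargs": {"plan": "0 0.1 -0.3 0 0 0; 0 0 0 0 0 0; 0 0 0 0 0 0; 0 0 0 0 0 0; 0 0 0 0 0 0; 0 0 0 0 0 0; 0 0 0 0 0 0; 0 0 0 0 0 0"}}

```text
time_s: 51.95
eef_pos: [0.367, -0.292, 0.2345]
eef_rot: [-0.0, 1.0, -0.008, 0.002]
wrist_force: [0.7, 0.1, 0.2]
opening: 0.653
grasp_force: 0.0
```

```bash
python3 - <<'E'
from h import *
o=ctrl.get_obs();print(tcp()[0],o["wrist_force"],o["opening"],o["time_s"])
w=ctrl.camera("wrist"); a=cv2.imread("pics/w1.png"); b=w["pixels"][:,:,::-1].copy()
for n,(y0,y1,x0,x1) in {"bar":(125,165,235,430),"latch":(160,205,305,360),"tab":(208,278,292,360),"console":(160,262,220,296)}.items():
    r=cv2.matchTemplate(b,a[y0:y1,x0:x1],cv2.TM_CCOEFF_NORMED); _,m,_,l=cv2.minMaxLoc(r); print(n,round(m,3),"from",(x0,y0),"to",l)
t=ctrl.camera("top")["pixels"][:,:,::-1]; a=cv2.imread("pics/top0.png")
for n,(y0,y1,x0,x1) in {"g1":(132,174,276,318),"g2":(138,180,350,392),"bar":(298,314,444,502)}.items():
    r=cv2.matchTemplate(t.copy(),a[y0:y1,x0:x1],cv2.TM_CCOEFF_NORMED); _,m,_,l=cv2.minMaxLoc(r); print(n,round(m,3),"from",(x0,y0),"to",l)
E
```

```text
[ 0.36700393 -0.29199763  0.23446604] [0.70097833 0.14988179 0.21403121] 0.6526122383072709 51.95
bar 0.945 from (235, 125) to (222, 133)
latch 0.976 from (305, 160) to (294, 167)
tab 0.964 from (292, 208) to (285, 214)
console 0.962 from (220, 160) to (210, 166)
g1 0.997 from (276, 132) to (276, 132)
g2 0.997 from (350, 138) to (350, 138)
bar 0.998 from (444, 298) to (444, 298)
```

```bash
python3 -c "
from bench import ctrl; print(ctrl.hand_in())"
```

```text
the job is handed in; nothing more can be done
None
```

I handed the job in at 52 s. All four blocks present are in the bucket, the lid matches its original shut position, the lock tab is back against its stop over the button, and both glasses are standing where they started.

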